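# Change the battery cartridges in the charging dock

### The job

First turn the dock's knob so that its red-marked end points to the white line (standby). With the knob there, slide the spent cartridges (red fins) off their rails and stand them upright side by side on the flat of the red plate, then pick every charged cartridge (green fin) out of the parts crate and slide each one fully home on a rail of its own until the detent holds it; leave the other parts in the crate. Last, turn the knob to the green line, and do not disturb the bottle or the jar.

Things in the scene. Friction and masses are not known exactly. Their poses are not given: they have to be found in the camera images.
- dock: grey charging dock, fixed. Origin: underside, below the middle rail's home point; +x = the way cartridges slide home. Base 12 thick, x -115 to 135, y -111 to 111. Three rails at y -66, 0, 66: slots 43 wide, floor 12 above the bench, walls 10 high, lips overhanging 5.5 each side from 10 to 14 above the slot floor, x -45 to the end stop at 24. Housing x 45 to 135, top 50 above the bench
- apron (a point): point of the flat open apron before the middle rail, at dock x -85, y 0, level with the slot floors (12 above the bench), axes as the dock's; the like for the other rails at y -66 and 66. Set a cartridge down here, then slide it along +x; guides flare out from x -45 to -67. Past the apron it can only be slid, not lifted
- rail0_home (a point): home point of the rail at dock y -66, on the slot floor (12 above the bench), axes as the dock's: a cartridge fully home has its origin here, its x axis along the dock's x (either way round). A sprung roller beside it resists with up to about 15 N, then snaps into the cartridge's notch
- rail1_home (a point): home point of the rail at dock y 0, on the slot floor (12 above the bench), axes as the dock's: a cartridge fully home has its origin here, its x axis along the dock's x (either way round). A sprung roller beside it resists with up to about 15 N, then snaps into the cartridge's notch
- rail2_home (a point): home point of the rail at dock y 66, on the slot floor (12 above the bench), axes as the dock's: a cartridge fully home has its origin here, its x axis along the dock's x (either way round). A sprung roller beside it resists with up to about 15 N, then snaps into the cartridge's notch
- knob (a joint): angle of the dock's silver bar knob on a black dial, rad, clockwise seen from above; range 0 to 2.4. At 0 the red-marked pointer end of the bar points along the dock's -x (towards the apron); the white index line is at 0.30 rad, the green index line at 1.60 rad
- knob_grip (a point): on the knob's axis, mid-height of its bar (69 above the bench), axes as the dock's (does not turn with the knob). Bar 44 long, 10 thick, from 58 to 80 above the bench, on a disc of radius 23
- crate: shallow blue parts crate, fixed, 228 by 228, 34 high, walls and floor 5. Origin: centre of its underside
- fresh0: charged battery cartridge, black and grey with a green grip fin. Origin: centre of underside. Foot 46 (x) by 40 (y), 8 high, notched mid-side; body 46 by 26, to 22 high; fin 10 thick (x), 26 wide (y), from 22 to 46 high. Symmetric under a half turn. Starts upright in the crate among other parts; may be absent
- fresh1: charged battery cartridge, black and grey with a green grip fin. Origin: centre of underside. Foot 46 (x) by 40 (y), 8 high, notched mid-side; body 46 by 26, to 22 high; fin 10 thick (x), 26 wide (y), from 22 to 46 high. Symmetric under a half turn. Starts upright in the crate among other parts; may be absent
- fresh2: charged battery cartridge, black and grey with a green grip fin. Origin: centre of underside. Foot 46 (x) by 40 (y), 8 high, notched mid-side; body 46 by 26, to 22 high; fin 10 thick (x), 26 wide (y), from 22 to 46 high. Symmetric under a half turn. Starts upright in the crate among other parts; may be absent
- spent0: spent battery cartridge, black and grey with a red grip fin. Origin: centre of underside. Foot 46 (x) by 40 (y), 8 high, notched mid-side; body 46 by 26, to 22 high; fin 10 thick (x), 26 wide (y), from 22 to 46 high. Symmetric under a half turn. Starts home on a rail of the dock; two of the three are present
- spent1: spent battery cartridge, black and grey with a red grip fin. Origin: centre of underside. Foot 46 (x) by 40 (y), 8 high, notched mid-side; body 46 by 26, to 22 high; fin 10 thick (x), 26 wide (y), from 22 to 46 high. Symmetric under a half turn. Starts home on a rail of the dock; two of the three are present
- spent2: spent battery cartridge, black and grey with a red grip fin. Origin: centre of underside. Foot 46 (x) by 40 (y), 8 high, notched mid-side; body 46 by 26, to 22 high; fin 10 thick (x), 26 wide (y), from 22 to 46 high. Symmetric under a half turn. Starts home on a rail of the dock; two of the three are present
- plate: round red plate, fixed. Origin: centre of its underside; flat inside to radius 60, top of the flat 6 above the bench; thin rim to radius 78, 12 high
- tee: copper pipe tee lying flat, 52 long, 21 high; clutter in the crate. Origin: centre of its underside
- elbow: copper pipe elbow lying flat, arms about 40, 19 high; clutter in the crate. Origin: centre of its underside
- nut: brass nut, 30 across, 19 high; clutter in the crate. Origin: centre of its underside
- stopper: black rubber stopper, 32 across, 20 high; clutter in the crate. Origin: centre of its underside
- bar: steel bar offcut 56 by 14 by 14; clutter in the crate. Origin: centre of its underside
- spacer: white plastic ring 36 across, 16 high; clutter in the crate. Origin: centre of its underside
- bottle: white bottle with red cap, radius 33, 120 high; bystander. Origin: underside
- jar: white jar, radius 28, 70 high; bystander. Origin: underside
Things that resemble listed ones, but are neither listed nor needed, are in the scene too. Leave any blue or purple look-alike of the spent0 alone.

How it is judged:
By the outcome, as a careful person would: the job done as asked, in the order asked, and still so for the second after the job is handed in, with the robot touching nothing.
Of fresh0, fresh1, fresh2 only 2 to 3 are there at a start; the rules pass over those that are not, and their reading is None.
Of spent0, spent1, spent2 only 2 to 2 are there at a start; the rules pass over those that are not, and their reading is None.
At some moment in a run one of fresh0, fresh1, fresh2 may be knocked a few centimetres aside while the robot is not near it.
It also fails if it takes over 208 s, if anything falls off the work surface, if the arm or the gripper's body presses on something with over 40 N, if the wrist force passes 120 N, or if a joint passes its speed limit or range.

### The arm

A 6-joint arm with a two-finger parallel gripper is mounted at the origin on the work surface. World frame = base frame: x ahead of the robot, y to its left, z up, the work surface at z = 0. Lengths are in mm, angles in rad, forces in N, time in s.
With the tool pointing down it reaches from about 350 to 875 mm from the base axis. Payload 4.2 kg.
Tool frame: the origin (TCP) lies midway between the tips of the shut fingers; the grasp point (between the pads) lies 19 mm behind it (arm.tcp_to_grasp is the distance from the TCP to the grasp point, in mm); z points along the fingers, y is the line along which they close (so a half turn about z gives the same grasp; the last joint's range is limited). The gripper opens to 85 mm and grips with 20 to 120 N. Pads are 22 mm wide; open, the fingers measure 114 mm over their backs; the gripper's body (76 mm by 85 mm) begins 54 mm behind the grasp point. The pads swing forward as they close: fully open they stand 13 mm farther back than shut.
Start: joints at [-0.87, 0.385, 0.008, 0, -1.194, -0.259], TCP at [267.241, -564.961, 231.312] pointing down, gripper open.
Joint ranges: [-3.14, 3.14], [-1.21, 2.06], [-1.07, 1.41], [-3.16, 2.05], [-2.99, -0.16], [-3.1, 3.1]. Speed limits (rad/s): [2.79, 2.79, 3.14, 3.14, 3.14, 3.14].

### API

Orientations are given as a unit quaternion [x, y, z, w].
In Python, from bench import arm, get_image gives the robot as it stands.
- The arm moves only by the tool drive_tool, never from a script. Its argument "deltas" is a list of rows, each a list of 2 entries, a list of its own where there are three numbers: the shift along the tool's x, y, z in cm, then the turn, a rotation vector about the tool's x, y, z in degrees. In form: [[[x, y, z], [ax, ay, az]], ...]. A call has 1 to 12 rows; each row shifts and turns the commanded pose from where the row before left it, along the tool's axes as they then stand; what a row does not reach is not made up. A row lasts 1/10 s, in which the tool goes at most 50 mm and 8.59 degrees, less where a joint would pass 70% of its speed; a pose out of reach is approached as far as the arm can. A call with a gripper value outside its range is refused whole. "claw" is the finger opening in cm, from 0 to 8.54, set as the call begins (left out, the last holds). The fingers move at their own pace and stop on an object; the grip force is fixed at half the most. Time passes only in rows, so rows that do not move let the fingers close. It gives the time, the measured TCP pose, the force, the opening and the grip force at its end, in the units of the state.
- arm.read_state(): the state, without advancing time (a new reading comes with each control period).
- get_image(name): name is "scene" or "top" or "wrist"; returns a dict with "img" (480x640x3 uint8, red, green, blue), "fx", "fy", "cx", "cy" (pixels), "eye" and "orientation" of the camera in the world; the wrist camera has in their place "mount" (4x4, takes a point from camera to tool coordinates, whose origin is the TCP and whose axes are the flange's). Camera axes: x right, y down, z forward; pixel columns grow to the right and rows downward; lengths in mm; the calibration is good to about 2 mm. A picture is of the moment at which its call begins: read the wrist's pose just before it. There is no depth.
- arm.job_done(): hands the job in; it is judged then, once.
The state is a dict: "clock": time; "joints": joint angles; "joint_vel": joint speeds; "joint_efforts": joint torques, N m; "position": TCP position; "ee_rot": TCP orientation; "contact_force": force on the tool from outside, world axes, zero at the start; "wrist_torque": the same for the moment, N m; "gripper_width": finger opening in mm; "grasp_force": force on a finger pad.
Only numpy, scipy, OpenCV 4.12 (cv2) and the standard library are available. Lean on these libraries where they do the work, as an engineer would, in place of code of your own. Each camera call takes 0.05 s, during which the arm holds its last target. There are 200 camera calls.

## Working session

There is one attempt and no reset: what is moved stays moved. The work goes in short steps, Python scripts to look and compute and a tool call to move; the robot and the scene stay as the last step left them, time stands still between calls to the robot, and variables do not carry over. Pictures are saved under pics/ and viewed, at most 14 in all, crops included, and the job is handed in when it is done.

Besides the shell and the picture viewer there is one more tool, called as name(argument=value, ...) on one line, values as JSON. drive_tool: Moves the arm, as the interface text tells. Its arguments: {"type":"object","properties":{"deltas":{"type":"array"},"claw":{"type":"number"}},"required":["deltas"]}

```bash
ls; mkdir -p pics
python3 - <<'E'
from bench import arm,get_image
import cv2,json,numpy as np
for n in ("top","scene"):
    d=get_image(n); cv2.imwrite(f"pics/{n}0.png",d["img"][:,:,::-1])
    print(n,{k:np.round(v,4).tolist() for k,v in d.items() if k!="img"})
print(arm.read_state())
E
```

```text
pics
top {'fx': 520.8251, 'fy': 520.8251, 'cx': 323.7167, 'cy': 244.5929, 'eye': [372.118, -79.8842, 1353.348], 'orientation': [-0.6987, 0.7105, -0.0556, 0.0627]}
scene {'fx': 467.7512, 'fy': 467.7512, 'cx': 313.774, 'cy': 243.8722, 'eye': [1096.0164, 504.7876, 819.7689], 'orientation': [0.3316, 0.8541, -0.3746, -0.1423]}
{'clock': 0.1, 'joints': array([-8.70383182e-01,  3.85480859e-01,  6.75871116e-03, -4.35345236e-04,
       -1.19399354e+00, -2.58614836e-01]), 'joint_vel': array([ 0.00114389, -0.00139203,  0.00420298,  0.00422855,  0.00105473,
       -0.0007908 ]), 'joint_efforts': array([-1.56918046e-03, -3.93318737e+01,  1.88928080e+01,  4.19798121e+00,
       -2.62515488e-03, -2.48767790e-06]), 'position': array([ 267.02967182, -564.50731368,  230.32871457]), 'ee_rot': array([-2.19028576e-01,  9.75717952e-01,  9.44791131e-04, -2.63241041e-04]), 'contact_force': array([ 0.14330898, -0.56029627,  0.69384346]), 'wrist_torque': array([-0.03489893, -0.02680637,  0.01320143]), 'grasp_force': 0.0, 'gripper_width': 85.21032475405765}
```

View pics/top0.png

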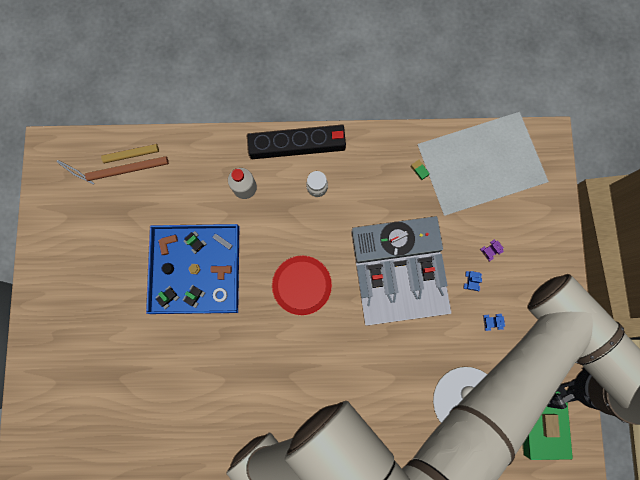

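View pics/scene0.png

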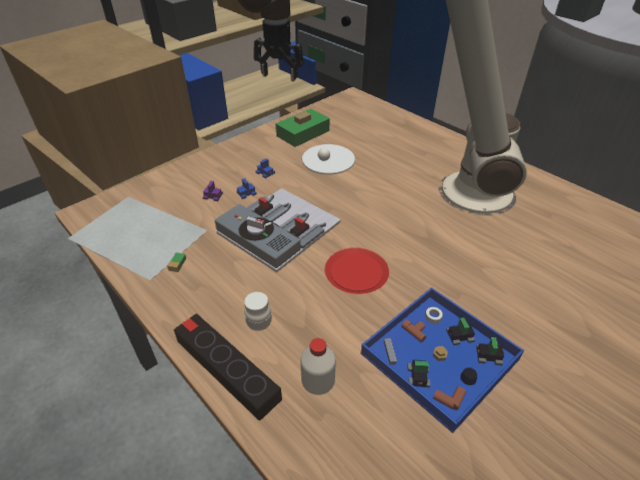

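The top view shows the dock at about (400,270), its +x pointing up the image, with two red fins at (377,276) and (429,270). The plate is at (302,285). Three green fins are in the crate at (195,241), (167,297) and (193,296). Next I'll enlarge the dock and crate.

Run:
```python
import cv2
i=cv2.imread("pics/top0.png")
cv2.imwrite("pics/dockc.png",cv2.resize(i[210:330,345:460],None,fx=5,fy=5,interpolation=cv2.INTER_CUBIC))
cv2.imwrite("pics/cratec.png",cv2.resize(i[218:320,140:245],None,fx=5.5,fy=5.5,interpolation=cv2.INTER_CUBIC))
```

```text
(no output)
```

View pics/dockc.png

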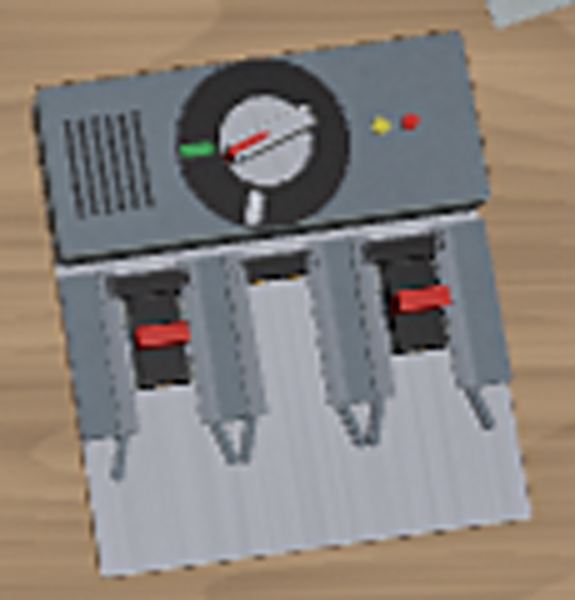

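View pics/cratec.png

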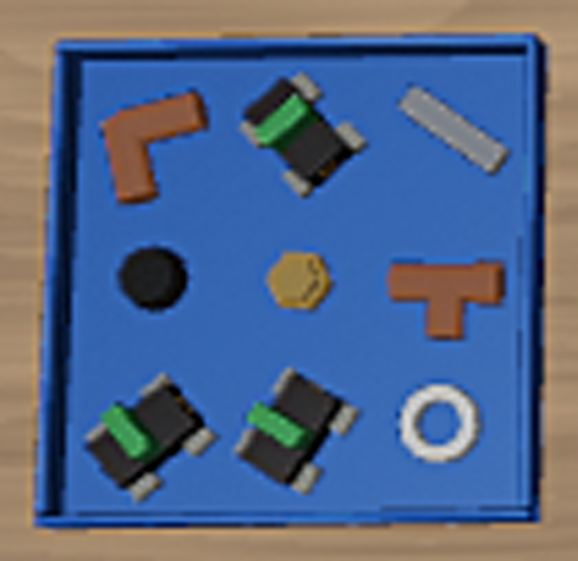

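The dock crop shows the front base corners at (102,577) and (530,518), and the housing top corners at (35,88), (462,32), (60,262) and (490,203). The knob's red end points near the green line, and spents are on the left and right rails. The crate crop shows three green fins at (282,122), (127,432) and (280,425).

```bash
cat > h.py <<'E'
import numpy as np, cv2
from scipy.spatial.transform import Rotation as R
from scipy.optimize import least_squares
from bench import arm,get_image
D=None
def ray(d,uv,z):
    "pixels -> world points at height z (fixed cameras, or d with eye/orientation filled)"
    uv=np.atleast_2d(np.asarray(uv,float))
    v=np.c_[(uv[:,0]-d["cx"])/d["fx"],(uv[:,1]-d["cy"])/d["fy"],np.ones(len(uv))]
    w=R.from_quat(d["orientation"]).apply(v); e=np.asarray(d["eye"])
    return e+w*((np.asarray(z)-e[2])/w[:,2])[:,None]
def wrist():
    s=arm.read_state(); d=get_image("wrist"); m=np.array(d["mount"])
    T=np.eye(4); T[:3,:3]=R.from_quat(s["ee_rot"]).as_matrix(); T[:3,3]=s["position"]
    T=T@m; d["eye"]=T[:3,3]; d["orientation"]=R.from_matrix(T[:3,:3]).as_quat(); return d
def blobs(img,color,amin=20):
    h=cv2.cvtColor(img,cv2.COLOR_RGB2HSV)
    if color=="g": m=cv2.inRange(h,(50,90,60),(85,255,255))
    else: m=cv2.inRange(h,(0,150,90),(6,255,255))|cv2.inRange(h,(174,150,90),(180,255,255))
    c,_=cv2.findContours(m,cv2.RETR_EXTERNAL,cv2.CHAIN_APPROX_NONE)
    return [k for k in c if cv2.contourArea(k)>=amin]
def go(p,yaw_y):
    """tool-axis shift (cm) and z turn (deg) to bring TCP to p with tool y along world heading yaw_y (deg, mod 180), tool down"""
    s=arm.read_state(); r=R.from_quat(s["ee_rot"])
    sh=r.inv().apply(np.asarray(p)-s["position"])/10
    ty=r.apply([0,1,0]); cur=np.degrees(np.arctan2(ty[1],ty[0]))
    t=-((yaw_y-cur+90)%180-90)
    tilt=r.inv().apply([0,0,-1]); rv=np.degrees(np.cross([0,0,1],tilt))
    print("shift",np.round(sh,2),"turn z",round(t,1),"tilt",np.round(rv,2),"j6",round(s["joints"][5],2),"clock",round(s["clock"],2)); return sh,t
E
python3 - <<'E'
from h import *
import json
d=get_image("top")
f=lambda a,x0,y0,s:[( (u+.5)/s-.5+x0,(v+.5)/s-.5+y0) for u,v in a]
px=f([(102,577),(530,518),(35,88),(462,32),(60,262),(490,203)],345,210,5)
z=np.array([12,12,50,50,50,50]); q=np.array([(-115,111),(-115,-111),(135,111),(135,-111),(45,111),(45,-111)])
w=ray(d,px,z)[:,:2]
def res(p):
    c,s=np.cos(p[2]),np.sin(p[2]); return (q@np.array([[c,s],[-s,c]])+p[:2]-w).ravel()
o=least_squares(res,[550,-150,.1]); print("dock",o.x,np.degrees(o.x[2])); print(np.round(o.fun,1))
x,y,a=o.x
def todock(P): c,s=np.cos(a),np.sin(a); return (P[:,:2]-[x,y])@np.array([[c,-s],[s,c]])
print("dial,z50",todock(ray(d,f([(263,142)],345,210,5),50)))
print("bar ends z80",todock(ray(d,f([(230,155),(312,115)],345,210,5),80)))
print("fin tops z58",todock(ray(d,f([(163,334),(424,299)],345,210,5),58)))
print("plate z12",ray(d,[(302,285)],10))
print("bottle top/jar top",ray(d,[(238,174)],120),ray(d,[(317,177)],70))
print("crate",ray(d,f([(58,45),(540,38),(38,522),(535,518)],140,218,5.5),34))
for k in blobs(d["img"],"g"):
    (c,sz,an)=cv2.minAreaRect(k); print("green",c,sz,an,ray(d,[c],51)[0])
json.dump([x,y,a],open("dock.json","w"))
dd=wrist(); print("wrist mount",np.round(dd["mount"],3).tolist(),dd["fx"])
E
```

```text
dock [ 5.15652177e+02 -2.65375536e+02  1.18920268e-01] 6.813629466977436
[-1.5  1.  -1.3 -0.7  0.2  1.1  1.4 -0.5  0.6  0.8  0.6 -1.7]
dial,z50 [[91.14043054 -0.71259287]]
bar ends z80 [[ 82.02677928  21.15194404]
 [ 96.42106626 -22.29892677]]
fin tops z58 [[  0.50190452  65.19993542]
 [  0.19486767 -66.42625051]]
plate z12 [[494.4883287  -10.28806285  10.        ]]
bottle top/jar top [[760.8021563  139.26574397 120.        ]] [[764.66672159 -54.20705079  70.        ]]
crate [[652.82985942 381.3709126   34.        ]
 [652.0425903  153.55943176  34.        ]
 [429.46192602 381.67548469  34.        ]
 [427.55808722 153.2309314   34.        ]]
green (548.8048706054688, 431.756103515625) (56.30924606323242, 42.015357971191406) 85.03025817871094 [ 131.22806432 -596.85290361   51.        ]
green (162.3780517578125, 296.09759521484375) (9.370426177978516, 4.52903938293457) 51.34019470214844 [468.85108545 337.50039468  51.        ]
green (189.9729766845703, 294.8378601074219) (10.229792594909668, 4.417410373687744) 35.53767776489258 [470.84440469 268.3067268   51.        ]
green (190.75001525878906, 239.25001525878906) (4.242640495300293, 10.60660171508789) 45.0 [612.24482984 270.14460094  51.        ]
green (421.87310791015625, 171.26536560058594) (12.366517066955566, 9.29681396484375) 52.12501525878906 [ 780.62569233 -325.89466554   51.        ]
wrist mount [[-0.001, -0.961, -0.278, 70.452], [1.0, -0.001, 0.001, -0.019], [-0.001, -0.278, 0.961, -143.057], [0.0, 0.0, 0.0, 1.0]] 409.63826401827447
```

drive_tool(deltas=[[[0,0,0],[0,0,-7.5]],[[0,0,0],[0,0,-7.5]],[[0,0,0],[0,0,-7.5]],[[0,0,0],[0,0,-7.5]],[[0,0,0],[0,0,-7.5]],[[0,0,0],[0,0,-7.5]],[[0,0,0],[0,0,-7.5]],[[0,0,0],[0,0,-7.5]],[[0,0,0],[0,0,-7.5]],[[0,0,0],[0,0,-7.5]],[[0,0,0],[0,0,-7.5]],[[0,0,0],[0,0,-7.5]]], claw=4)

```text
clock: 1.4
position: [267.2, -564.8, 231.0]
ee_rot: [0.846, -0.533, -0.0, -0.0]
contact_force: [-0.6, 0.7, 1.1]
gripper_width: 40.1
grasp_force: 0.0
```

```bash
python3 -c "
from h import *
go([605,-254.7,150],205.2)"
```

```text
shift [-13.35 -43.87   8.11] turn z 0.4 tilt [-0.    0.04  0.  ] j6 1.32 clock 1.4
```

drive_tool(deltas=[[[-1.1,-3.65,0.67],[0,0,0]],[[-1.1,-3.65,0.67],[0,0,0]],[[-1.1,-3.65,0.67],[0,0,0]],[[-1.1,-3.65,0.67],[0,0,0]],[[-1.1,-3.65,0.67],[0,0,0]],[[-1.1,-3.65,0.67],[0,0,0]],[[-1.1,-3.65,0.67],[0,0,0]],[[-1.1,-3.65,0.67],[0,0,0]],[[-1.1,-3.65,0.67],[0,0,0]],[[-1.1,-3.65,0.67],[0,0,0]],[[-1.1,-3.65,0.67],[0,0,0]],[[0,0,0],[0,0,0.4]]])

```text
clock: 2.6
position: [580.9, -280.7, 155.8]
ee_rot: [0.844, -0.536, -0.001, 0.0]
contact_force: [-1.0, -0.7, -1.2]
gripper_width: 39.8
grasp_force: 0.0
```

```bash
python3 -c "
from h import *
go([605,-254.7,61],205.2)
d=wrist(); cv2.imwrite('pics/w1.png',d['img'][:,:,::-1])"
```

```text
shift [-1.32 -3.3   9.48] turn z -0.0 tilt [ 0.05  0.07 -0.  ] j6 0.64 clock 2.6
```

View pics/w1.png

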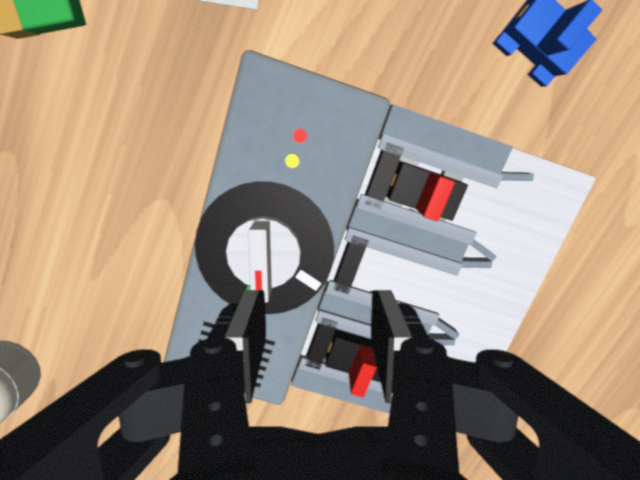

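The wrist view shows the knob bar running from (260,228) to (259,300), vertical in the image and so aligned with the jaws. The red fins are at (437,197) and (364,371).

```bash
python3 -c "
from h import *
d=wrist()
P=ray(d,[(260,232),(259,300)],80);print(P,P.mean(0))
a=.11892;c,s=np.cos(a),np.sin(a)
print((P[:,:2]-[515.65,-265.38])@np.array([[c,-s],[s,c]]))
P=ray(d,[(264,247)],50);print((P[:,:2]-[515.65,-265.38])@np.array([[c,-s],[s,c]]))
"
```

```text
[[ 612.685555   -277.12880641   80.        ]
 [ 597.25011763 -238.83869854   80.        ]] [ 604.96783632 -257.98375247   80.        ]
[[ 94.95634918 -23.17811762]
 [ 84.1726617   16.67281928]]
[[91.29961534 -5.08284452]]
```

drive_tool(deltas=[[[-0.44,-1.1,1.0],[0,0,0]],[[-0.44,-1.1,1.0],[0,0,0]],[[-0.44,-1.1,1.0],[0,0,0]],[[0,0,1.5],[0,0,0]],[[0,0,1.5],[0,0,0]],[[0,0,1.5],[0,0,0]],[[0,0,1.0],[0,0,0]],[[0,0,0],[0,0,0]],[[0,0,0],[0,0,0]]])

```text
clock: 3.6
position: [603.1, -258.1, 72.6]
ee_rot: [0.843, -0.538, 0.0, 0.0]
contact_force: [0.7, -0.5, -0.1]
gripper_width: 39.8
grasp_force: 0.0
```

```bash
python3 -c "
from h import *
go([605,-254.7,61],205.2)"
```

```text
shift [-0.23 -0.32  1.16] turn z -0.3 tilt [ 0.01 -0.01  0.  ] j6 0.59 clock 3.6
```

drive_tool(deltas=[[[-0.15,-0.3,0.5],[0,0,-0.3]],[[0,0,0.55],[0,0,0]],[[0,0,0],[0,0,0]],[[0,0,0],[0,0,0]]])

```text
clock: 4.0
position: [604.9, -255.4, 62.1]
ee_rot: [0.844, -0.536, -0.0, 0.0]
contact_force: [-1.0, 0.8, -1.3]
gripper_width: 40.0
grasp_force: 0.0
```

drive_tool(deltas=[[[0,0,0],[0,0,0]],[[0,0,0],[0,0,0]],[[0,0,0],[0,0,0]],[[0,0,0],[0,0,0]],[[0,0,0],[0,0,0]]], claw=0)

```text
clock: 4.5
position: [606.4, -254.9, 62.7]
ee_rot: [0.845, -0.535, 0.001, -0.001]
contact_force: [3.9, 3.5, -0.8]
gripper_width: 8.4
grasp_force: 60.1
```

```bash
python3 -c "
from h import *
go([605,-254.7,61],205.2); print(arm.read_state()['wrist_torque'])"
```

```text
shift [-0.08  0.12  0.17] turn z 0.0 tilt [-0.17 -0.09  0.  ] j6 0.59 clock 4.5
[ 0.96560316 -1.08546099  0.0404751 ]
```

drive_tool(deltas=[[[0,0,0],[0,0,-5.44]],[[0,0,0],[0,0,-5.44]],[[0,0,0],[0,0,-5.44]],[[0,0,0],[0,0,-5.44]],[[0,0,0],[0,0,-5.44]],[[0,0,0],[0,0,-5.44]],[[0,0,0],[0,0,-5.44]],[[0,0,0],[0,0,-5.44]],[[0,0,0],[0,0,-5.44]],[[0,0,0],[0,0,-5.44]],[[0,0,0],[0,0,0]],[[0,0,0],[0,0,0]]])

```text
clock: 5.7
position: [605.4, -256.3, 62.7]
ee_rot: [0.996, -0.091, 0.001, 0.001]
contact_force: [1.4, -3.1, 0.9]
gripper_width: 8.4
grasp_force: 60.1
```

drive_tool(deltas=[[[0,0,0],[0,0,0]],[[0,0,0],[0,0,0]],[[0,0,0],[0,0,0]],[[0,0,-2],[0,0,0]],[[0,0,-2.5],[0,0,0]],[[0,0,-2.5],[0,0,0]],[[0,0,-2.5],[0,0,0]],[[0,0,0],[0,0,0]],[[0,0,0],[0,0,0]]], claw=3)

```text
clock: 6.6
position: [604.6, -255.1, 157.3]
ee_rot: [0.996, -0.091, 0.0, -0.0]
contact_force: [-0.2, -0.5, -0.4]
gripper_width: 30.2
grasp_force: 0.0
```

```bash
python3 -c "
from h import *
go([605,-254.7,150],79.6)
d=wrist(); cv2.imwrite('pics/w2.png',d['img'][:,:,::-1])
for k in blobs(d['img'],'r'): 
  c=cv2.minAreaRect(k);print(c)
"
```

```text
shift [ 0.03 -0.04  0.73] turn z -0.0 tilt [-0.04 -0.01  0.  ] j6 1.54 clock 6.6
((127.00001525878906, 426.9999694824219), (12.035467147827148, 38.92321014404297), 50.194427490234375)
((277.2075500488281, 377.72637939453125), (14.422857284545898, 17.856870651245117), 74.05460357666016)
((454.95703125, 329.3453369140625), (14.988058090209961, 40.09305191040039), 74.47589111328125)
((35.20802688598633, 358.0780944824219), (107.2406234741211, 152.5548858642578), 57.050785064697266)
((320.0, 263.5), (31.0, 4.0), 90.0)
((436.75006103515625, 195.25001525878906), (11.31370735168457, 12.020814895629883), 45.0)
```

View pics/w2.png

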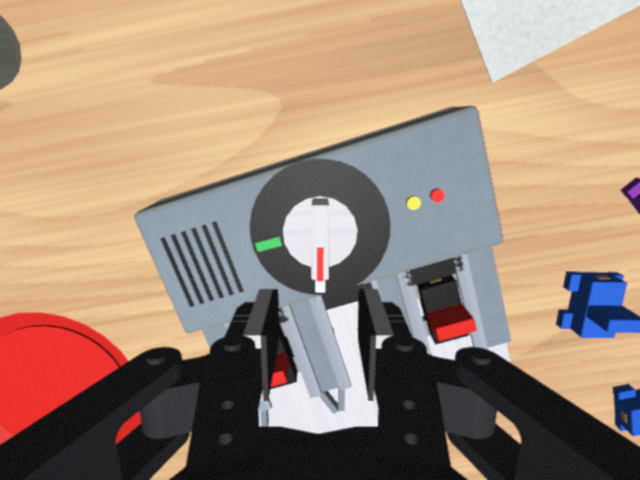

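The red pointer end meets the white line near (320,285), so the knob is on standby. Next is the cartridge on rail2.

drive_tool(deltas=[[[0,0,0],[0,0,7.28]],[[0,0,0],[0,0,7.28]],[[0,0,0],[0,0,7.28]],[[0,0,0],[0,0,7.28]],[[0,0,0],[0,0,7.28]],[[0,0,0],[0,0,7.28]],[[0,0,0],[0,0,7.28]],[[0,0,0],[0,0,7.28]],[[0,0,0],[0,0,7.28]],[[0,0,0],[0,0,7.28]]])

```text
clock: 7.65
position: [603.9, -255.1, 155.0]
ee_rot: [0.746, -0.666, -0.002, 0.001]
contact_force: [-0.9, 0.1, -0.1]
gripper_width: 30.0
grasp_force: 0.0
```

```bash
python3 -c "
from h import *
go([507.8,-199.8,36],186.8)"
```

```text
shift [-6.56  8.88 11.94] turn z -0.3 tilt [ 0.21  0.08 -0.  ] j6 0.27 clock 7.65
```

drive_tool(deltas=[[[-1.6,2.2,0],[0,0,0]],[[-1.6,2.2,0],[0,0,-0.3]],[[-1.6,2.2,0],[0,0,0]],[[-1.6,2.2,0],[0,0,0]],[[-0.16,0.08,2],[0,0,0]],[[0,0,2],[0,0,0]],[[0,0,2],[0,0,0]],[[0,0,1],[0,0,0]],[[0,0,0],[0,0,0]],[[0,0,0],[0,0,0]]])

```text
clock: 8.65
position: [509.0, -201.2, 87.1]
ee_rot: [0.75, -0.662, -0.0, 0.0]
contact_force: [-0.1, 0.4, -0.4]
gripper_width: 29.9
grasp_force: 0.0
```

```bash
python3 -c "
from h import *
go([507.8,-199.8,36],186.8)
d=wrist(); cv2.imwrite('pics/w3.png',d['img'][:,:,::-1])"
```

```text
shift [-0.15  0.1   5.11] turn z 0.3 tilt [ 0.03 -0.01  0.  ] j6 0.2 clock 8.65
```

View pics/w3.png

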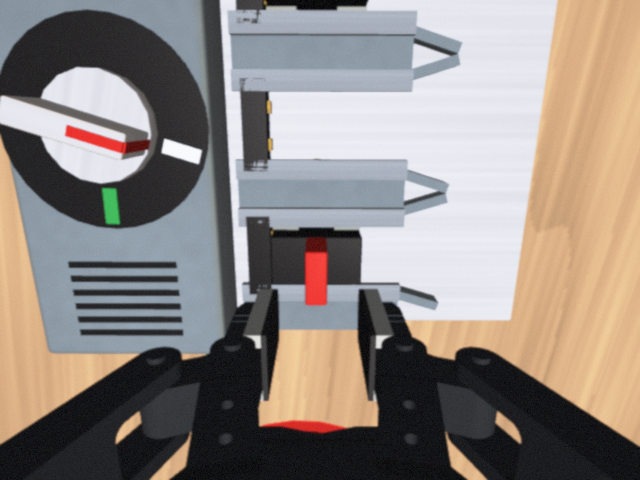

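The red fin, at (316,270), sits centred between the fingertips. The pointer lines up with the white line.

drive_tool(deltas=[[[-0.1,0,2],[0,0,0.3]],[[0,0,2],[0,0,0]],[[0,0,1.1],[0,0,0]],[[0,0,0],[0,0,0]]])

```text
clock: 9.1
position: [508.1, -200.0, 35.3]
ee_rot: [0.748, -0.664, -0.001, 0.001]
contact_force: [-0.7, 0.3, -0.4]
gripper_width: 29.6
grasp_force: 0.0
```

drive_tool(deltas=[[[0,0,0],[0,0,0]],[[0,0,0],[0,0,0]],[[0,0,0],[0,0,0]],[[0,0,0],[0,0,0]],[[0,0,0],[0,0,0]]], claw=0)

```text
clock: 9.6
position: [509.7, -200.2, 37.2]
ee_rot: [0.748, -0.664, 0.001, -0.001]
contact_force: [0.4, 0.5, 4.8]
gripper_width: 9.1
grasp_force: 60.3
```

```bash
python3 -c "
from h import *
go([507.8,-199.8,36],186.8)"
```

```text
shift [-0.06  0.18  0.12] turn z 0.0 tilt [-0.13 -0.05  0.  ] j6 0.2 clock 9.6
```

drive_tool(deltas=[[[0,0.5,0],[0,0,0]],[[0,0.5,0],[0,0,0]],[[0,0.8,0],[0,0,0]],[[0,0.8,0],[0,0,0]],[[0,0.9,0],[0,0,0]],[[0,0.9,0],[0,0,0]],[[0,0.9,0],[0,0,0]],[[0,0.9,0],[0,0,0]],[[0,0.9,0],[0,0,0]],[[0,0.9,0],[0,0,0]],[[0,0.9,0],[0,0,0]],[[0,0,0],[0,0,0]]])

```text
clock: 10.8
position: [419.9, -211.0, 37.2]
ee_rot: [0.748, -0.664, 0.001, -0.0]
contact_force: [-0.1, 0.3, 10.0]
gripper_width: 8.8
grasp_force: 60.9
```

drive_tool(deltas=[[[0,0,-1],[0,0,0]],[[0,0,-2],[0,0,0]],[[0,0,-2],[0,0,0]],[[0,0,-2],[0,0,0]],[[0,0,0],[0,0,0]]])

```text
clock: 11.3
position: [421.1, -210.8, 108.1]
ee_rot: [0.748, -0.664, 0.002, -0.001]
contact_force: [0.6, -0.5, -1.0]
gripper_width: 8.8
grasp_force: 59.4
```

```bash
python3 -c "
from h import *
print(arm.read_state()['gripper_width'])
d=get_image('top')
k=max(blobs(d['img'],'r'),key=cv2.contourArea); e=cv2.fitEllipse(k); print(e, ray(d,[e[0]],10))
go([491.7,13.5,100],186.8)"
```

```text
8.777768221005433
((298.55035400390625, 281.19384765625), (45.20589828491211, 55.21698760986328), 50.946266174316406) [[504.49497738  -1.44891293  10.        ]]
shift [-21.39  -9.76   0.68] turn z -0.0 tilt [-0.08  0.01  0.  ] j6 0.24 clock 11.35
```

drive_tool(deltas=[[[-2.7,-1.2,0],[0,0,0]],[[-2.7,-1.2,0],[0,0,0]],[[-2.7,-1.2,0],[0,0,0]],[[-2.7,-1.2,0],[0,0,0]],[[-2.7,-1.2,0],[0,0,0]],[[-2.7,-1.2,0],[0,0,0]],[[-2.7,-1.2,0],[0,0,0]],[[-2.5,-1.3,0],[0,0,0]],[[0,0,0],[0,0,0]],[[0,0,0],[0,0,0]]])

```text
clock: 12.35
position: [489.8, 13.5, 104.5]
ee_rot: [0.748, -0.664, -0.001, 0.002]
contact_force: [-0.1, 0.3, -1.9]
gripper_width: 8.7
grasp_force: 59.3
```

```bash
python3 -c "
from h import *
d=get_image('top'); i=cv2.imread('pics/top0.png')[:,:,::-1].copy()
k=max(blobs(i,'r'),key=cv2.contourArea); e=cv2.fitEllipse(k); print(e, ray(d,[e[0]],10))
go([491.7,13.5,31.5],186.8)"
```

```text
((301.38299560546875, 285.026611328125), (58.405513763427734, 58.71051788330078), 43.946311950683594) [[494.4464514   -8.69283506  10.        ]]
shift [-0.04 -0.23  7.32] turn z -0.0 tilt [ 0.22 -0.02  0.  ] j6 -0.24 clock 12.4
```

drive_tool(deltas=[[[-0.15,-0.2,2],[0,0,0]],[[0,0,2],[0,0,0]],[[0,0,2],[0,0,0]],[[0,0,0.6],[0,0,0]],[[0,0,0.4],[0,0,0]],[[0,0,0.2],[0,0,0]],[[0,0,0],[0,0,0]],[[0,0,0],[0,0,0]]])

```text
clock: 13.2
position: [493.5, 15.2, 34.8]
ee_rot: [0.748, -0.664, 0.0, -0.001]
contact_force: [-0.4, 0.1, -1.8]
gripper_width: 8.9
grasp_force: 59.2
```

drive_tool(deltas=[[[0,0,0.15],[0,0,0]],[[0,0,0.1],[0,0,0]],[[0,0,0],[0,0,0]]])

```text
clock: 13.5
position: [493.0, 15.1, 31.6]
ee_rot: [0.748, -0.664, -0.0, 0.0]
contact_force: [-0.1, 0.9, -1.3]
gripper_width: 8.3
grasp_force: 59.2
```

drive_tool(deltas=[[[0,0,0.1],[0,0,0]],[[0,0,0],[0,0,0]]])

```text
clock: 13.7
position: [493.2, 15.2, 31.2]
ee_rot: [0.748, -0.664, 0.0, -0.0]
contact_force: [-1.5, 0.6, 3.6]
gripper_width: 8.6
grasp_force: 60.1
```

Contact. Release and go up, then to rail0.

drive_tool(deltas=[[[0,0,0],[0,0,0]],[[0,0,0],[0,0,0]],[[0,0,0],[0,0,0]],[[0,0,0],[0,0,0]],[[0,0,-2],[0,0,0]],[[0,0,-2.5],[0,0,0]],[[0,0,-2.5],[0,0,0]],[[0,0,0],[0,0,0]]], claw=3)

```text
clock: 14.5
position: [495.5, 15.7, 103.8]
ee_rot: [0.748, -0.664, 0.002, -0.003]
contact_force: [0.7, 0.3, 0.5]
gripper_width: 30.1
grasp_force: 0.0
```

```bash
python3 -c "
from h import *
go([523.5,-330.9,37],186.8)"
```

```text
shift [34.75  1.41  6.64] turn z 0.1 tilt [-0.43  0.06  0.  ] j6 -0.24 clock 14.5
```

drive_tool(deltas=[[[3.2,0.14,0],[0,0,0]],[[3.2,0.14,0],[0,0,0]],[[3.2,0.14,0],[0,0,0]],[[3.2,0.14,0],[0,0,0]],[[3.2,0.14,0],[0,0,0]],[[3.2,0.14,0],[0,0,0]],[[3.2,0.14,0],[0,0,0]],[[3.2,0.14,0],[0,0,0]],[[3.2,0.14,0],[0,0,0]],[[3.2,0.14,0],[0,0,0]],[[2.75,0,0],[0,0,0]],[[0,0,0],[0,0,0]]])

```text
clock: 15.7
position: [520.1, -334.4, 99.3]
ee_rot: [0.747, -0.665, -0.0, 0.0]
contact_force: [-0.6, 1.3, 0.0]
gripper_width: 30.3
grasp_force: 0.0
```

drive_tool(deltas=[[[0,0,1],[0,0,0]],[[0,0,1],[0,0,0]],[[0,0,0],[0,0,0]]])

```text
clock: 16.0
position: [518.8, -329.9, 78.1]
ee_rot: [0.748, -0.664, -0.002, 0.001]
contact_force: [0.0, 0.5, 0.2]
gripper_width: 30.0
grasp_force: 0.0
```

```bash
python3 -c "
from h import *
go([523.5,-330.9,37],186.8)
d=wrist()
for k in blobs(d['img'],'r',100): 
  c=cv2.minAreaRect(k);print(c, ray(d,[c[0]],58))
"
```

```text
shift [ 0.16 -0.47  4.1 ] turn z 0.1 tilt [ 0.25  0.16 -0.  ] j6 0.42 clock 16.0
((302.0, 278.0), (56.0, 24.0), 90.0) [[ 526.15644692 -333.92308898   58.        ]]
((92.75, 257.75), (17.677669525146484, 16.970561981201172), 45.0) [[ 614.317763   -332.74674515   58.        ]]
```

drive_tool(deltas=[[[0.15,-0.5,0],[0,0,0]],[[0,0,1.5],[0,0,0]],[[0,0,1.5],[0,0,0]],[[0,0,1.1],[0,0,0]],[[0,0,0],[0,0,0]],[[0,0,0],[0,0,0]]])

```text
clock: 16.65
position: [526.0, -332.6, 39.9]
ee_rot: [0.748, -0.664, 0.0, 0.0]
contact_force: [0.4, -0.1, 0.6]
gripper_width: 30.0
grasp_force: 0.0
```

drive_tool(deltas=[[[0,0,0],[0,0,0]],[[0,0,0],[0,0,0]],[[0,0,0],[0,0,0]],[[0,0,0],[0,0,0]],[[0,0,0],[0,0,0]]], claw=0)

```text
clock: 17.15
position: [526.3, -332.8, 40.7]
ee_rot: [0.748, -0.664, 0.001, -0.0]
contact_force: [0.3, 0.6, 6.8]
gripper_width: 8.7
grasp_force: 61.7
```

```bash
python3 -c "
from h import *
go([523.5,-330.9,37],186.8)"
```

```text
shift [-0.22  0.26  0.37] turn z 0.0 tilt [-0.1  -0.07  0.  ] j6 0.42 clock 17.15
```

drive_tool(deltas=[[[0,0.5,0],[0,0,0]],[[0,0.5,0],[0,0,0]],[[0,0.8,0],[0,0,0]],[[0,0.8,0],[0,0,0]],[[0,0.9,0],[0,0,0]],[[0,0.9,0],[0,0,0]],[[0,0.9,0],[0,0,0]],[[0,0.9,0],[0,0,0]],[[0,0.9,0],[0,0,0]],[[0,0.9,0],[0,0,0]],[[0,0.9,0],[0,0,0]],[[0,0,0],[0,0,0]]])

```text
clock: 18.35
position: [435.7, -343.3, 40.7]
ee_rot: [0.748, -0.664, -0.0, 0.0]
contact_force: [-1.0, -1.3, 10.0]
gripper_width: 8.6
grasp_force: 62.4
```

drive_tool(deltas=[[[0,0,-1],[0,0,0]],[[0,0,-2],[0,0,0]],[[0,0,-2],[0,0,0]],[[0,0,-2.2],[0,0,0]],[[0,0,0],[0,0,0]]])

```text
clock: 18.85
position: [437.1, -343.1, 113.5]
ee_rot: [0.748, -0.664, 0.001, -0.0]
contact_force: [0.6, -0.9, -1.4]
gripper_width: 8.6
grasp_force: 61.0
```

```bash
python3 -c "
from h import *
go([497.5,-32.5,105],186.8)"
```

```text
shift [-30.12  -9.68   0.84] turn z 0.0 tilt [-0.1  -0.04  0.  ] j6 0.49 clock 18.85
```

drive_tool(deltas=[[[-2.8,-0.88,0],[0,0,0]],[[-2.8,-0.88,0],[0,0,0]],[[-2.8,-0.88,0],[0,0,0]],[[-2.8,-0.88,0],[0,0,0]],[[-2.8,-0.88,0],[0,0,0]],[[-2.8,-0.88,0],[0,0,0]],[[-2.8,-0.88,0],[0,0,0]],[[-2.8,-0.88,0],[0,0,0]],[[-2.8,-0.88,0],[0,0,0]],[[-2.8,-0.88,0],[0,0,0]],[[-2.1,-0.88,0],[0,0,0]],[[0,0,0],[0,0,0]]])

```text
clock: 20.05
position: [496.4, -30.9, 110.1]
ee_rot: [0.749, -0.663, -0.001, 0.001]
contact_force: [-0.1, -0.3, 0.6]
gripper_width: 8.6
grasp_force: 60.9
```

drive_tool(deltas=[[[0,0,1],[0,0,0]],[[0,0,1],[0,0,0]],[[0,0,0],[0,0,0]]])

```text
clock: 20.35
position: [495.2, -33.9, 89.1]
ee_rot: [0.747, -0.665, -0.002, 0.002]
contact_force: [-1.0, -0.8, -0.9]
gripper_width: 8.4
grasp_force: 60.9
```

```bash
python3 -c "
from h import *
go([497.2,-32.5,35],186.8)"
```

```text
shift [-0.11 -0.25  5.41] turn z -0.1 tilt [ 0.34 -0.01  0.  ] j6 -0.14 clock 20.35
```

drive_tool(deltas=[[[-0.05,-0.2,1.5],[0,0,0]],[[0,0,1.5],[0,0,0]],[[0,0,1.5],[0,0,0]],[[0,0,0.5],[0,0,0]],[[0,0,0],[0,0,0]],[[0,0,0.1],[0,0,0]],[[0,0,0],[0,0,0]]])

```text
clock: 21.05
position: [499.9, -32.0, 41.2]
ee_rot: [0.748, -0.664, 0.0, -0.001]
contact_force: [-0.4, 0.5, -0.5]
gripper_width: 8.4
grasp_force: 60.9
```

drive_tool(deltas=[[[0,0,0.1],[0,0,0]],[[0,0,0],[0,0,0]]])

```text
clock: 21.25
position: [499.6, -31.9, 39.9]
ee_rot: [0.748, -0.664, 0.0, -0.0]
contact_force: [-0.7, 0.2, -1.9]
gripper_width: 8.2
grasp_force: 60.9
```

drive_tool(deltas=[[[0,0,0.1],[0,0,0]],[[0,0,0],[0,0,0]]])

```text
clock: 21.45
position: [499.4, -32.0, 38.6]
ee_rot: [0.748, -0.664, -0.0, 0.0]
contact_force: [-0.2, -0.0, -1.5]
gripper_width: 8.7
grasp_force: 60.9
```

drive_tool(deltas=[[[0,0,0.2],[0,0,0]],[[0,0,0],[0,0,0]],[[0,0,0.1],[0,0,0]],[[0,0,0],[0,0,0]]])

```text
clock: 21.85
position: [499.4, -32.0, 35.5]
ee_rot: [0.748, -0.664, -0.0, 0.0]
contact_force: [-0.7, -0.1, -1.2]
gripper_width: 8.9
grasp_force: 60.9
```

drive_tool(deltas=[[[0,0,0.1],[0,0,0]],[[0,0,0],[0,0,0]]])

```text
clock: 22.05
position: [499.6, -31.9, 34.7]
ee_rot: [0.748, -0.664, 0.0, -0.0]
contact_force: [-0.1, -0.1, 0.6]
gripper_width: 8.3
grasp_force: 61.0
```

drive_tool(deltas=[[[0,0,0.05],[0,0,0]],[[0,0,0],[0,0,0]],[[0,0,0],[0,0,0]],[[0,0,0],[0,0,0]],[[0,0,0],[0,0,0]],[[0,0,-1.5],[0,0,0]],[[0,0,-3],[0,0,0]],[[0,0,-3],[0,0,0]],[[0,0,-3],[0,0,0]],[[0,0,-3],[0,0,0]],[[0,0,0],[0,0,0]]], claw=3)

```text
clock: 23.15
position: [502.2, -31.6, 173.6]
ee_rot: [0.748, -0.663, 0.003, -0.004]
contact_force: [0.4, -0.8, -0.3]
gripper_width: 29.8
grasp_force: 0.0
```

```bash
python3 -c "
from h import *
go([540,255,230],186.8)"
```

```text
shift [-28.01  -7.23  -5.57] turn z 0.1 tilt [-0.56  0.    0.  ] j6 -0.14 clock 23.15
```

drive_tool(deltas=[[[-2.6,-0.66,-0.5],[0,0,0]],[[-2.6,-0.66,-0.5],[0,0,0]],[[-2.6,-0.66,-0.5],[0,0,0]],[[-2.6,-0.66,-0.5],[0,0,0]],[[-2.6,-0.66,-0.5],[0,0,0]],[[-2.6,-0.66,-0.5],[0,0,0]],[[-2.6,-0.66,-0.5],[0,0,0]],[[-2.6,-0.66,-0.5],[0,0,0]],[[-2.6,-0.66,-0.5],[0,0,0]],[[-2.6,-0.66,-0.5],[0,0,0]],[[-2,-0.66,-0.5],[0,0,0]],[[0,0,0],[0,0,0]]])

```text
clock: 24.35
position: [538.7, 257.0, 223.5]
ee_rot: [0.749, -0.663, 0.0, -0.0]
contact_force: [-0.8, 0.2, -0.5]
gripper_width: 29.8
grasp_force: 0.0
```

drive_tool(deltas=[[[0,0,0],[0,0,0]],[[0,0,0],[0,0,0]]])

```text
clock: 24.55
position: [537.9, 253.8, 223.4]
ee_rot: [0.748, -0.664, -0.0, 0.001]
contact_force: [-0.1, -0.2, -0.7]
gripper_width: 30.0
grasp_force: 0.0
```

```bash
cat >> h.py <<'E'
def fins(d,color="g",z=51,amin=60):
    "fin-top blobs: centre (world), heading of the fin's thin axis (deg)"
    for k in blobs(d["img"],color,amin):
        b=ray(d,cv2.boxPoints(cv2.minAreaRect(k)),z)[:,:2]
        e1,e2=b[1]-b[0],b[2]-b[1]
        l,sh=(e1,e2) if np.hypot(*e1)>np.hypot(*e2) else (e2,e1)
        print("fin",np.round(b.mean(0),1),"size",np.round([np.hypot(*l),np.hypot(*sh)],1),"thin hd",round(np.degrees(np.arctan2(sh[1],sh[0]))%180,1))
E
python3 -c "
from h import *
d=wrist(); cv2.imwrite('pics/w4.png',d['img'][:,:,::-1]); fins(d)
d=get_image('top'); cv2.imwrite('pics/t4.png',d['img'][:,:,::-1]); fins(d,amin=20)"
```

```text
fin [518.  343.9] size [34.4 15. ] thin hd 158.3
fin [474.4 266.7] size [26.5 16.7] thin hd 145.4
fin [610.9 267.6] size [26. 17.] thin hd 43.9
fin [ 149.7 -597.5] size [162.7 101.6] thin hd 93.4
fin [470.6 268.5] size [26.3 10.9] thin hd 147.1
fin [612.3 270.1] size [26.7 11.2] thin hd 44.8
fin [ 780.7 -325.9] size [32.4 24.8] thin hd 127.3
```

View pics/w4.png

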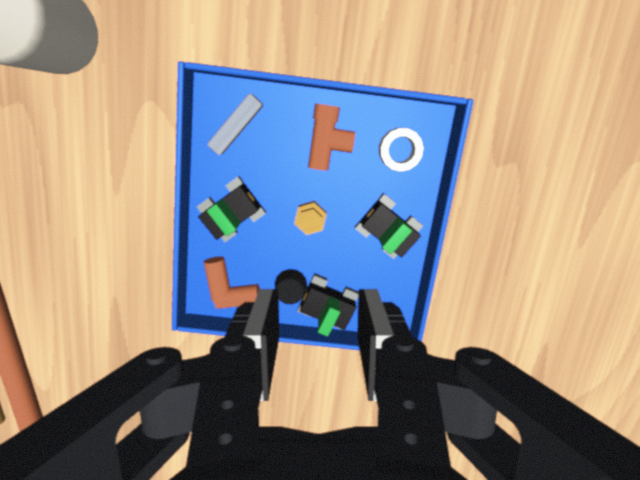

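One cartridge was knocked: it now sits beside the stopper at about (330,305) in the wrist view. The others are at (232,210) and (390,228). I'll pick the (471,268) one first.

drive_tool(deltas=[[[0,0,0],[0,0,6.7]],[[0,0,0],[0,0,6.7]],[[0,0,0],[0,0,6.7]],[[0,0,0],[0,0,6.7]],[[0,0,0],[0,0,6.7]],[[0,0,0],[0,0,6.7]],[[0,0,0],[0,0,0]]])

```text
clock: 25.35
position: [538.3, 253.9, 224.1]
ee_rot: [-0.474, 0.881, 0.0, -0.0]
contact_force: [-0.2, -0.9, 0.5]
gripper_width: 30.0
grasp_force: 0.0
```

```bash
python3 -c "
from h import *
go([471,268.5,80],146.5)"
```

```text
shift [ 2.49  6.41 14.41] turn z 0.1 tilt [ 0.01 -0.01  0.  ] j6 -1.3 clock 25.35
```

drive_tool(deltas=[[[0.5,1.3,1.5],[0,0,0]],[[0.5,1.3,2],[0,0,0]],[[0.5,1.3,2],[0,0,0]],[[0.5,1.3,2],[0,0,0]],[[0.5,1.2,2],[0,0,0]],[[0,0,2],[0,0,0]],[[0,0,2],[0,0,0]],[[0,0,0.9],[0,0,0]],[[0,0,0],[0,0,0]],[[0,0,0],[0,0,0]],[[0,0,0],[0,0,0]]])

```text
clock: 26.45
position: [471.9, 269.5, 81.2]
ee_rot: [-0.474, 0.88, 0.0, 0.001]
contact_force: [-0.4, -0.6, 0.4]
gripper_width: 30.0
grasp_force: 0.0
```

```bash
python3 -c "
from h import *
go([471,268.5,30],146.5)
d=wrist(); cv2.imwrite('pics/w5.png',d['img'][:,:,::-1]); fins(d)"
```

```text
shift [0.14 0.02 5.12] turn z 0.1 tilt [-0.03  0.12  0.  ] j6 -1.4 clock 26.45
fin [509.7 331.6] size [23. 14.] thin hd 163.0
fin [470.3 265.6] size [31.8 10.4] thin hd 149.3
```

View pics/w5.png

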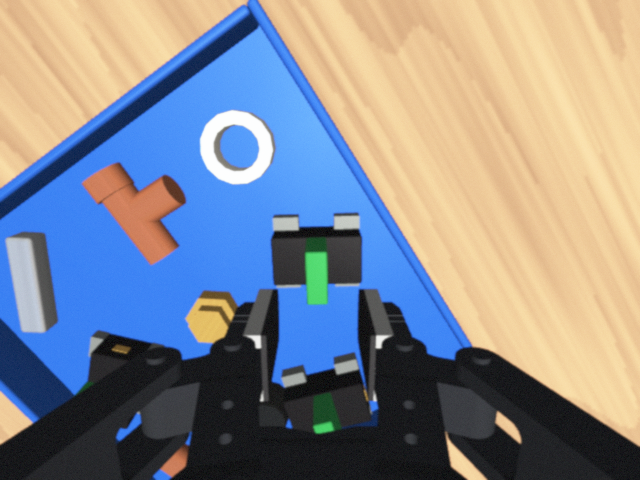

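The green fin at (317,277) is square to the jaws and centred.

drive_tool(deltas=[[[0.1,0,2],[0,0,0]],[[0,0,1.6],[0,0,0]],[[0,0,1.3],[0,0,0]],[[0,0,0],[0,0,0]],[[0,0,0],[0,0,0]]])

```text
clock: 27.0
position: [471.0, 268.4, 31.8]
ee_rot: [-0.474, 0.88, 0.0, 0.0]
contact_force: [-1.3, 0.2, 0.4]
gripper_width: 30.0
grasp_force: 0.0
```

drive_tool(deltas=[[[0,0,0],[0,0,0]],[[0,0,0],[0,0,0]],[[0,0,0],[0,0,0]],[[0,0,0],[0,0,0]],[[0,0,0],[0,0,0]]], claw=0)

```text
clock: 27.5
position: [471.3, 268.8, 32.4]
ee_rot: [-0.474, 0.88, 0.0, 0.001]
contact_force: [-1.4, -0.2, 6.0]
gripper_width: 8.4
grasp_force: 61.2
```

drive_tool(deltas=[[[0,0,-1],[0,0,0]],[[0,0,-2],[0,0,0]],[[0,0,-2.5],[0,0,0]],[[0,0,-2.5],[0,0,0]],[[0,0,-2],[0,0,-6.7]],[[0,0,0],[0,0,-6.7]],[[0,0,0],[0,0,-6.7]],[[0,0,0],[0,0,-6.7]],[[0,0,0],[0,0,-6.7]],[[0,0,0],[0,0,-6.7]],[[0,0,0],[0,0,0]]])

```text
clock: 28.6
position: [470.1, 267.8, 131.0]
ee_rot: [0.748, -0.664, -0.0, 0.0]
contact_force: [-0.3, -0.6, -1.4]
gripper_width: 8.7
grasp_force: 60.3
```

```bash
python3 -c "
from h import *
a=.11892;c,s=np.cos(a),np.sin(a)
for y in (-66,0,66): print(y,515.65-88*c-y*s,-265.38-88*s+y*c)
go([515.65-88*c+66*s,-265.38-88*s-66*c,110],186.8)"
```

```text
-66 436.10174723880965 -341.35417641963465
0 428.27151355141353 -275.82031158319484
66 420.4412798640174 -210.286446746755
shift [60.08 10.57  2.13] turn z -0.0 tilt [ 0.05 -0.02  0.  ] j6 -0.7 clock 28.6
```

drive_tool(deltas=[[[3.5,0.62,0],[0,0,0]],[[3.5,0.62,0],[0,0,0]],[[3.5,0.62,0],[0,0,0]],[[3.5,0.62,0],[0,0,0]],[[3.5,0.62,0],[0,0,0]],[[3.5,0.62,0],[0,0,0]],[[3.5,0.62,0],[0,0,0]],[[3.5,0.62,0],[0,0,0]],[[3.5,0.62,0],[0,0,0]],[[3.5,0.62,0],[0,0,0]],[[3.5,0.62,0],[0,0,0]],[[3.5,0.62,0],[0,0,0]]])

```text
clock: 29.8
position: [446.0, -159.1, 131.3]
ee_rot: [0.747, -0.665, -0.0, -0.0]
contact_force: [0.6, 0.1, -2.0]
gripper_width: 8.1
grasp_force: 60.2
```

drive_tool(deltas=[[[3.5,0.62,0],[0,0,0]],[[3.5,0.62,0],[0,0,0]],[[3.5,0.62,0],[0,0,0]],[[3.5,0.62,0],[0,0,0]],[[3.5,0.62,0],[0,0,0]],[[0,0,1],[0,0,0]],[[0,0,1],[0,0,0]],[[0,0,1],[0,0,0]],[[0,0,0],[0,0,0]],[[0,0,0],[0,0,0]],[[0,0,0],[0,0,0]]])

```text
clock: 30.9
position: [437.1, -334.7, 101.6]
ee_rot: [0.748, -0.663, 0.0, -0.0]
contact_force: [-0.1, 0.1, -2.2]
gripper_width: 8.5
grasp_force: 60.2
```

```bash
python3 -c "
from h import *
go([436.1,-341.4,41.5],186.8)"
```

```text
shift [0.65 0.18 6.01] turn z 0.1 tilt [-0.04 -0.03  0.  ] j6 0.48 clock 30.9
```

drive_tool(deltas=[[[0.65,0.2,0],[0,0,0]],[[0,0,2],[0,0,0]],[[0,0,2],[0,0,0]],[[0,0,1.2],[0,0,0]],[[0,0,0.5],[0,0,0]],[[0,0,0],[0,0,0]],[[0,0,0],[0,0,0]],[[0,0,0],[0,0,0]]])

```text
clock: 31.7
position: [436.0, -342.1, 45.0]
ee_rot: [0.748, -0.664, 0.001, -0.0]
contact_force: [0.2, -0.6, -1.4]
gripper_width: 8.5
grasp_force: 60.3
```

```bash
python3 -c "
from h import *
go([436.1,-341.4,39.5],186.8)
d=wrist(); cv2.imwrite('pics/w6.png',d['img'][:,:,::-1])"
```

```text
shift [-0.07 -0.02  0.55] turn z 0.0 tilt [-0.09 -0.06  0.  ] j6 0.49 clock 31.7
```

View pics/w6.png

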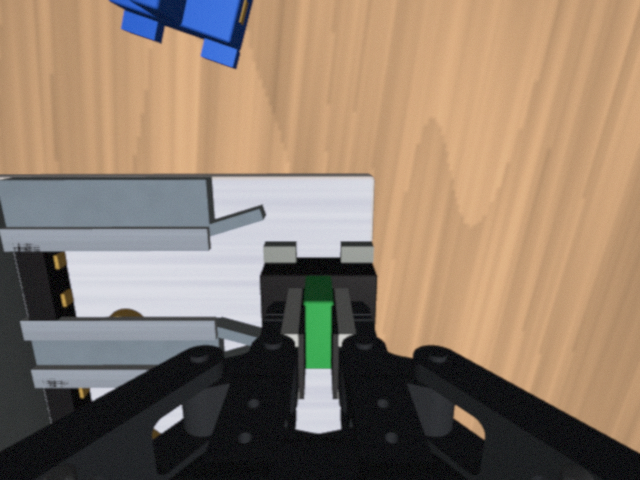

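The cartridge is over the apron, square and in line with the rail.

drive_tool(deltas=[[[-0.05,0,0.4],[0,0,0]],[[0,0,0],[0,0,0]],[[0,0,0.1],[0,0,0]],[[0,0,0],[0,0,0]]])

```text
clock: 32.15
position: [435.4, -341.5, 39.4]
ee_rot: [0.748, -0.664, 0.0, 0.0]
contact_force: [-0.8, -0.8, 0.5]
gripper_width: 8.7
grasp_force: 60.6
```

drive_tool(deltas=[[[0,0,0.1],[0,0,0]],[[0,0,0],[0,0,0]]])

```text
clock: 32.35
position: [435.8, -341.8, 39.4]
ee_rot: [0.748, -0.664, 0.001, 0.0]
contact_force: [-1.4, 0.2, 6.1]
gripper_width: 8.4
grasp_force: 61.3
```

drive_tool(deltas=[[[0,-0.8,-0.05],[0,0,0]],[[0,-0.8,0],[0,0,0]],[[0,-0.8,0],[0,0,0]],[[0,-0.8,0],[0,0,0]],[[0,-0.8,0],[0,0,0]],[[0,-0.8,0],[0,0,0]],[[0,-0.8,0],[0,0,0]],[[0,0,0],[0,0,0]]])

```text
clock: 33.15
position: [493.8, -335.8, 39.5]
ee_rot: [0.748, -0.663, 0.003, -0.0]
contact_force: [1.5, -3.5, 3.7]
gripper_width: 8.5
grasp_force: 61.2
```

```bash
python3 -c "
from h import *
go([523.5,-330.9,39.4],186.8)"
```

```text
shift [-0.13 -3.01  0.02] turn z 0.1 tilt [-0.24 -0.18  0.  ] j6 0.44 clock 33.15
```

drive_tool(deltas=[[[-0.05,-0.6,0],[0,0,0]],[[-0.03,-0.6,0],[0,0,0]],[[0,-0.5,0],[0,0,0]],[[0,-0.4,0],[0,0,0]],[[0,-0.4,0],[0,0,0]],[[0,-0.3,0],[0,0,0]],[[0,0,0],[0,0,0]]])

```text
clock: 33.85
position: [523.1, -332.4, 39.8]
ee_rot: [0.748, -0.664, 0.005, -0.002]
contact_force: [6.1, -5.2, 0.5]
gripper_width: 8.4
grasp_force: 60.5
```

drive_tool(deltas=[[[0,-0.2,0],[0,0,0]],[[0,0,0],[0,0,0]]])

```text
clock: 34.05
position: [524.0, -331.9, 39.6]
ee_rot: [0.748, -0.663, 0.004, -0.001]
contact_force: [3.1, -6.2, 2.2]
gripper_width: 8.9
grasp_force: 60.7
```

drive_tool(deltas=[[[0,-0.15,0],[0,0,0]],[[0,0,0],[0,0,0]]])

```text
clock: 34.25
position: [524.5, -331.8, 39.6]
ee_rot: [0.748, -0.663, 0.003, -0.0]
contact_force: [1.3, -7.1, 1.6]
gripper_width: 8.7
grasp_force: 60.9
```

```bash
python3 -c "
from h import *
go([523.5,-330.9,39.4],186.8)"
```

```text
shift [-0.1   0.09  0.02] turn z 0.1 tilt [-0.28 -0.23  0.  ] j6 0.42 clock 34.25
```

drive_tool(deltas=[[[0,-0.15,0],[0,0,0]],[[0,0,0],[0,0,0]]])

```text
clock: 34.45
position: [524.9, -331.7, 39.5]
ee_rot: [0.748, -0.663, 0.002, 0.0]
contact_force: [0.3, -7.7, 4.4]
gripper_width: 8.6
grasp_force: 61.0
```

drive_tool(deltas=[[[0,-0.15,0],[0,0,0]],[[0,0,0],[0,0,0]]])

```text
clock: 34.65
position: [525.7, -331.7, 39.5]
ee_rot: [0.748, -0.664, 0.002, 0.001]
contact_force: [-1.5, -8.8, 4.3]
gripper_width: 8.3
grasp_force: 61.2
```

drive_tool(deltas=[[[0,0,0],[0,0,0]],[[0,0,0],[0,0,0]],[[0,0,0],[0,0,0]],[[0,0,0],[0,0,0]],[[0,0,-2],[0,0,0]],[[0,0,-2.5],[0,0,0]],[[0,0,-1],[0,0,0]],[[0,0,0],[0,0,0]],[[0,0,0],[0,0,0]]], claw=3)

```text
clock: 35.55
position: [524.5, -329.3, 92.8]
ee_rot: [0.748, -0.664, -0.001, -0.0]
contact_force: [-0.9, 0.5, -0.1]
gripper_width: 29.9
grasp_force: 0.0
```

```bash
python3 -c "
from h import *
go([523.5,-330.9,39.4],186.8)
d=wrist(); cv2.imwrite('pics/w7.png',d['img'][:,:,::-1]); fins(d,z=58)"
```

```text
shift [0.15 0.11 5.34] turn z -0.0 tilt [ 0.05  0.06 -0.  ] j6 0.42 clock 35.55
fin [ 526.1 -334.6] size [31.4  9.9] thin hd 6.7
```

View pics/w7.png

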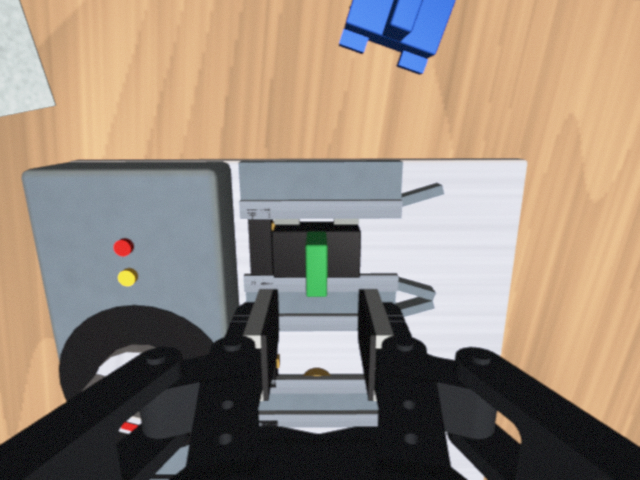

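The cartridge is home: its body butts the stop at (272,250), just as the spent one did. The fin measures the same position too (526,-334). Next cartridge.

drive_tool(deltas=[[[0,0,-2.5],[0,0,0]],[[-3,0.2,-2.5],[0,0,0]],[[-3.5,-0.2,0],[0,0,0]],[[-3.5,-0.2,0],[0,0,0]],[[-3.5,-0.2,0],[0,0,0]],[[-3.5,-0.2,0],[0,0,0]],[[-3.5,-0.2,0],[0,0,0]],[[-3.5,-0.2,0],[0,0,0]],[[-3.5,-0.2,0],[0,0,0]],[[-3.5,-0.2,0],[0,0,0]],[[-3.5,-0.2,0],[0,0,0]],[[-3.5,-0.2,0],[0,0,0]]])

```text
clock: 36.8
position: [496.8, 50.8, 142.4]
ee_rot: [0.748, -0.664, -0.001, 0.001]
contact_force: [-0.0, -0.1, 0.4]
gripper_width: 30.1
grasp_force: 0.0
```

drive_tool(deltas=[[[-3.5,-0.2,0],[0,0,0]],[[-3.5,-0.2,0],[0,0,0]],[[-3.5,-0.2,0],[0,0,0]],[[-3.5,-0.2,0],[0,0,0]],[[0,0,0],[0,0,-7.6]],[[0,0,0],[0,0,-7.6]],[[0,0,0],[0,0,-7.5]],[[0,0,0],[0,0,-7.5]],[[0,0,0],[0,0,-7.5]],[[0,0,0],[0,0,0]]])

```text
clock: 37.8
position: [488.5, 189.3, 142.3]
ee_rot: [0.922, -0.387, -0.001, 0.001]
contact_force: [-0.4, -0.2, 0.7]
gripper_width: 29.8
grasp_force: 0.0
```

```bash
python3 -c "
from h import *
go([612,269.5,82],224.5)
d=wrist(); fins(d)"
```

```text
shift [  2.93 -14.45   6.  ] turn z -0.0 tilt [ 0.14  0.03 -0.  ] j6 0.1 clock 37.8
fin [523.2 338.5] size [41.9  6. ] thin hd 160.3
fin [610.  264.7] size [26.9 22.4] thin hd 50.9
```

drive_tool(deltas=[[[0.6,-2.9,0],[0,0,0]],[[0.6,-2.9,0],[0,0,0]],[[0.6,-2.9,0],[0,0,0]],[[0.6,-2.9,0],[0,0,0]],[[0.5,-2.85,0],[0,0,0]],[[0,0,2],[0,0,0]],[[0,0,2],[0,0,0]],[[0,0,2],[0,0,0]],[[0,0,0],[0,0,0]],[[0,0,0],[0,0,0]],[[0,0,0],[0,0,0]]])

```text
clock: 38.95
position: [613.2, 270.6, 84.8]
ee_rot: [0.922, -0.387, 0.001, -0.001]
contact_force: [-0.7, 0.1, 0.2]
gripper_width: 30.1
grasp_force: 0.0
```

```bash
python3 -c "
from h import *
go([612,269.5,32],224.5)
d=wrist(); fins(d)
for k in blobs(d['img'],'g',60): print(cv2.minAreaRect(k))
"
```

```text
shift [-0.01  0.18  5.28] turn z -0.0 tilt [-0.11 -0.04  0.  ] j6 0.12 clock 38.95
fin [615.4 267.2] size [31.7 10.1] thin hd 41.3
((320.3398132324219, 268.044189453125), (22.442623138427734, 64.80503845214844), 3.012787342071533)
```

drive_tool(deltas=[[[0.2,0,2],[0,0,1.5]],[[0,0,2],[0,0,0]],[[0,0,1.2],[0,0,0]],[[0,0,0],[0,0,0]],[[0,0,0],[0,0,0]]])

```text
clock: 39.5
position: [614.5, 269.2, 32.5]
ee_rot: [0.917, -0.399, 0.001, -0.0]
contact_force: [0.7, 1.3, 0.0]
gripper_width: 30.3
grasp_force: 0.0
```

drive_tool(deltas=[[[0,0,0],[0,0,0]],[[0,0,0],[0,0,0]],[[0,0,0],[0,0,0]],[[0,0,0],[0,0,0]],[[0,0,0],[0,0,0]]], claw=0)

```text
clock: 40.0
position: [614.8, 269.4, 33.2]
ee_rot: [0.917, -0.398, 0.001, -0.001]
contact_force: [-0.2, -0.2, 5.7]
gripper_width: 8.5
grasp_force: 61.8
```

drive_tool(deltas=[[[0,0,-1],[0,0,0]],[[0,0,-2],[0,0,0]],[[0,0,-2.5],[0,0,0]],[[0,0,-2.5],[0,0,0]],[[0,0,-2],[0,0,7.2]],[[0,0,0],[0,0,7.2]],[[0,0,0],[0,0,7.2]],[[0,0,0],[0,0,7.2]],[[0,0,0],[0,0,7.2]],[[0,0,0],[0,0,0]],[[0,0,0],[0,0,0]]])

```text
clock: 41.1
position: [613.6, 268.6, 131.3]
ee_rot: [0.75, -0.662, -0.0, 0.0]
contact_force: [0.1, -0.3, -1.1]
gripper_width: 8.2
grasp_force: 60.9
```

```bash
python3 -c "
from h import *
go([428.3,-275.8,102],186.8)"
```

```text
shift [51.71 25.15  2.97] turn z 0.3 tilt [ 0.06 -0.01  0.  ] j6 -0.53 clock 41.1
```

drive_tool(deltas=[[[3.23,1.57,0],[0,0,0.3]],[[3.23,1.57,0],[0,0,0]],[[3.23,1.57,0],[0,0,0]],[[3.23,1.57,0],[0,0,0]],[[3.23,1.57,0],[0,0,0]],[[3.23,1.57,0],[0,0,0]],[[3.23,1.57,0],[0,0,0]],[[3.23,1.57,0],[0,0,0]],[[3.23,1.57,0],[0,0,0]],[[3.23,1.57,0],[0,0,0]],[[3.23,1.57,0],[0,0,0]],[[3.23,1.57,0],[0,0,0]]])

```text
clock: 42.3
position: [471.6, -139.5, 131.9]
ee_rot: [0.748, -0.664, 0.0, -0.0]
contact_force: [0.6, 0.1, -1.3]
gripper_width: 8.4
grasp_force: 60.9
```

drive_tool(deltas=[[[3.23,1.57,0],[0,0,0]],[[3.23,1.57,0],[0,0,0]],[[3.23,1.57,0],[0,0,0]],[[3.23,1.57,0],[0,0,0]],[[0,0,1.5],[0,0,0]],[[0,0,1.5],[0,0,0]],[[0,0,0],[0,0,0]],[[0,0,0],[0,0,0]],[[0,0,0],[0,0,0]]])

```text
clock: 43.2
position: [425.8, -273.9, 102.5]
ee_rot: [0.748, -0.664, 0.001, -0.0]
contact_force: [0.8, 1.0, -1.0]
gripper_width: 8.5
grasp_force: 60.9
```

```bash
python3 -c "
from h import *
go([428.3,-275.8,43.5],186.8)"
```

```text
shift [ 0.22 -0.22  5.9 ] turn z -0.0 tilt [-0.08 -0.05  0.  ] j6 0.37 clock 43.2
```

drive_tool(deltas=[[[0.2,-0.2,0],[0,0,0]],[[0,0,2],[0,0,0]],[[0,0,2],[0,0,0]],[[0,0,1.5],[0,0,0]],[[0,0,0.3],[0,0,0]],[[0,0,0],[0,0,0]],[[0,0,0],[0,0,0]],[[0,0,0],[0,0,0]]])

```text
clock: 44.0
position: [428.1, -275.8, 44.6]
ee_rot: [0.747, -0.664, 0.001, -0.0]
contact_force: [0.0, -0.6, -1.2]
gripper_width: 8.7
grasp_force: 60.9
```

```bash
python3 -c "
from h import *
go([428.3,-275.8,40.2],186.8)
d=wrist(); cv2.imwrite('pics/w8.png',d['img'][:,:,::-1])"
```

```text
shift [-0.   -0.02  0.44] turn z -0.1 tilt [-0.12 -0.05  0.  ] j6 0.37 clock 44.0
```

View pics/w8.png

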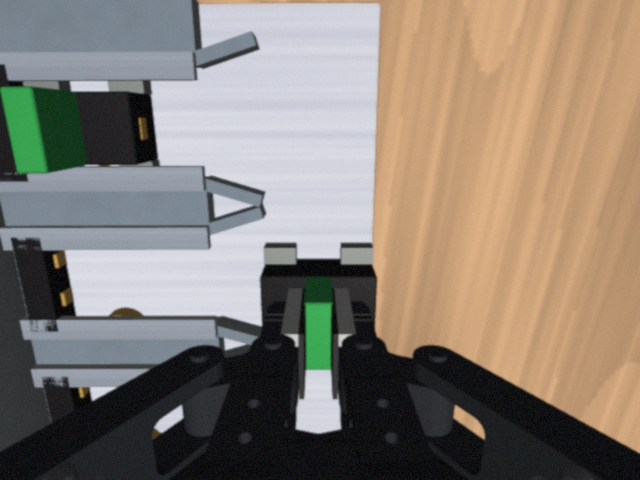

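The cartridge's foot at (280,254) and the guides look just as in the earlier successful approach.

drive_tool(deltas=[[[0,0,0.35],[0,0,0]],[[0,0,0],[0,0,0]],[[0,0,0.1],[0,0,0]],[[0,0,0],[0,0,0]]])

```text
clock: 44.45
position: [427.6, -275.9, 40.1]
ee_rot: [0.748, -0.664, 0.0, 0.0]
contact_force: [-1.4, -0.2, 6.7]
gripper_width: 8.6
grasp_force: 61.8
```

drive_tool(deltas=[[[0,0,0.1],[0,0,0]],[[0,0,0],[0,0,0]]])

```text
clock: 44.65
position: [428.0, -276.1, 40.1]
ee_rot: [0.748, -0.664, 0.001, 0.0]
contact_force: [-2.2, 1.6, 10.7]
gripper_width: 8.6
grasp_force: 62.7
```

drive_tool(deltas=[[[-0.01,-0.8,-0.1],[0,0,0]],[[-0.01,-0.8,0],[0,0,0]],[[-0.01,-0.8,0],[0,0,0]],[[-0.01,-0.8,0],[0,0,0]],[[-0.01,-0.8,0],[0,0,0]],[[-0.01,-0.8,0],[0,0,0]],[[-0.01,-0.8,0],[0,0,0]],[[0,0,0],[0,0,0]]])

```text
clock: 45.45
position: [486.0, -270.8, 40.3]
ee_rot: [0.748, -0.664, 0.003, -0.0]
contact_force: [1.2, -7.6, 2.5]
gripper_width: 8.5
grasp_force: 61.4
```

```bash
python3 -c "
from h import *
go([517.3,-265.3,40.1],186.8)"
```

```text
shift [-0.17 -3.17  0.03] turn z 0.0 tilt [-0.26 -0.27  0.  ] j6 0.33 clock 45.45
```

drive_tool(deltas=[[[0.1,-0.6,0],[0,0,0]],[[0,-0.6,0],[0,0,0]],[[0,-0.5,0],[0,0,0]],[[0,-0.4,0],[0,0,0]],[[0,-0.4,0],[0,0,0]],[[0,-0.4,0],[0,0,0]],[[0,-0.2,0],[0,0,0]],[[0,0,0],[0,0,0]]])

```text
clock: 46.25
position: [516.5, -267.2, 40.3]
ee_rot: [0.748, -0.664, 0.003, -0.001]
contact_force: [2.2, -5.3, 2.7]
gripper_width: 8.4
grasp_force: 61.4
```

drive_tool(deltas=[[[0,-0.15,0],[0,0,0]],[[0,0,0],[0,0,0]]])

```text
clock: 46.45
position: [516.9, -267.2, 40.2]
ee_rot: [0.748, -0.664, 0.002, 0.0]
contact_force: [0.9, -6.0, 4.1]
gripper_width: 8.5
grasp_force: 61.5
```

```bash
python3 -c "
from h import *
go([517.8,-265.3,40.1],186.8)"
```

```text
shift [-0.18 -0.12  0.01] turn z 0.0 tilt [-0.14 -0.18  0.  ] j6 0.31 clock 46.45
```

drive_tool(deltas=[[[0,-0.15,0],[0,0,0]],[[0,0,0],[0,0,0]]])

```text
clock: 46.65
position: [517.4, -267.1, 40.2]
ee_rot: [0.748, -0.664, 0.001, 0.001]
contact_force: [-1.5, -6.8, 4.4]
gripper_width: 8.5
grasp_force: 61.7
```

drive_tool(deltas=[[[0,0,0],[0,0,0]],[[0,0,0],[0,0,0]],[[0,0,0],[0,0,0]],[[0,0,0],[0,0,0]],[[0,0,-2],[0,0,0]],[[0,0,-2.5],[0,0,0]],[[0,0,-1],[0,0,0]],[[0,0,0],[0,0,0]],[[0,0,0],[0,0,0]]], claw=3)

```text
clock: 47.55
position: [516.1, -265.0, 93.3]
ee_rot: [0.747, -0.665, -0.001, 0.0]
contact_force: [-0.2, 0.6, 0.3]
gripper_width: 29.7
grasp_force: 0.0
```

```bash
python3 -c "
from h import *
go([515.7,-265.3,90],186.8)
a=.11892;c,s=np.cos(a),np.sin(a)
d=wrist(); fins(d,z=58)
for k in blobs(d['img'],'g',60):
  r=cv2.minAreaRect(k); P=ray(d,[r[0]],58)[:,:2]; print(r,(P-[515.65,-265.38])@np.array([[c,-s],[s,c]]))
d=get_image('top'); fins(d,amin=20); cv2.imwrite('pics/t8.png',d['img'][:,:,::-1])
print('rail0 ref',(np.array([[526.1,-334.6]])-[515.65,-265.38])@np.array([[c,-s],[s,c]]))
"
```

```text
shift [0.02 0.04 0.33] turn z -0.1 tilt [ 0.05  0.05 -0.  ] j6 0.31 clock 47.55
fin [ 601.6 -226.1] size [16.2  7.1] thin hd 14.0
fin [ 517.6 -269.2] size [31.5 10. ] thin hd 6.6
fin [ 525.6 -331.4] size [25.2  9.9] thin hd 6.7
((133.83676147460938, 330.6396179199219), (30.22317123413086, 14.535717010498047), 83.1572265625) [[90.01535692 28.73320305]]
((316.0, 266.0), (64.0, 22.0), 90.0) [[ 1.4442954  -4.35884251]]
((314.0, 126.0), (62.0, 24.0), 90.0) [[  2.03686943 -66.96405842]]
fin [ 149.7 -597.5] size [162.7 101.6] thin hd 93.4
fin [515.9 348.9] size [27.8  9.6] thin hd 166.1
fin [ 780.7 -325.9] size [32.4 24.8] thin hd 127.3
rail0 ref [[  2.16394109 -69.97091009]]
```

drive_tool(deltas=[[[0,0,-2.5],[0,0,0]],[[-3.5,-0.2,-2.5],[0,0,0]],[[-3.5,-0.42,0],[0,0,0]],[[-3.5,-0.42,0],[0,0,0]],[[-3.5,-0.42,0],[0,0,0]],[[-3.5,-0.42,0],[0,0,0]],[[-3.5,-0.42,0],[0,0,0]],[[-3.5,-0.42,0],[0,0,0]],[[-3.5,-0.42,0],[0,0,0]],[[-3.5,-0.42,0],[0,0,0]],[[-3.5,-0.42,0],[0,0,0]],[[-3.5,-0.42,0],[0,0,0]]])

```text
clock: 48.85
position: [514.6, 123.3, 143.0]
ee_rot: [0.747, -0.664, -0.0, 0.001]
contact_force: [-0.4, 0.5, 0.7]
gripper_width: 30.0
grasp_force: 0.0
```

drive_tool(deltas=[[[-3.5,-0.42,0],[0,0,0]],[[-3.5,-0.42,0],[0,0,0]],[[-3.5,-0.42,0],[0,0,0]],[[-3.5,-0.42,0],[0,0,0]],[[0,0,0],[0,0,7]],[[0,0,0],[0,0,7]],[[0,0,0],[0,0,6.8]],[[0,0,0],[0,0,0]],[[0,0,0],[0,0,0]],[[0,0,0],[0,0,0]]])

```text
clock: 49.85
position: [515.6, 262.9, 143.7]
ee_rot: [-0.616, 0.788, -0.0, -0.0]
contact_force: [-0.6, 0.5, -0.6]
gripper_width: 30.1
grasp_force: 0.0
```

```bash
python3 -c "
from h import *
go([515.9,348.9,82],166)
d=wrist(); fins(d)
d=get_image('top'); fins(d,amin=20)"
```

```text
shift [-8.36  2.05  6.16] turn z -0.0 tilt [ 0.03 -0.04  0.  ] j6 -1.0 clock 49.85
fin [516.2 342.5] size [38.4 12.2] thin hd 161.4
fin [ 149.7 -597.5] size [162.7 101.6] thin hd 93.4
fin [ 515.8 -265.8] size [25.7 11.3] thin hd 8.8
fin [ 524.1 -331.5] size [25.6 11.4] thin hd 5.2
fin [ 780.7 -325.9] size [32.4 24.8] thin hd 127.3
```

drive_tool(deltas=[[[-2.8,0.7,0],[0,0,0]],[[-2.8,0.7,0],[0,0,0]],[[-2.76,0.65,0],[0,0,0]],[[0,0,2],[0,0,1]],[[0,0,2],[0,0,1]],[[0,0,2],[0,0,0]],[[0,0,0],[0,0,0]],[[0,0,0],[0,0,0]],[[0,0,0],[0,0,0]]])

```text
clock: 50.85
position: [516.9, 349.7, 85.5]
ee_rot: [-0.601, 0.799, 0.0, 0.001]
contact_force: [-0.1, 1.1, -0.8]
gripper_width: 30.0
grasp_force: 0.0
```

```bash
python3 -c "
from h import *
go([515.9,348.9,32.5],164)
d=wrist(); fins(d); cv2.imwrite('pics/w9.png',d['img'][:,:,::-1])
for k in blobs(d['img'],'g',60): print(cv2.minAreaRect(k))
"
```

```text
shift [0.12 0.08 5.3 ] turn z -0.1 tilt [-0.08  0.12  0.  ] j6 -1.13 clock 50.85
fin [516.4 345.3] size [32.4 10.3] thin hd 160.9
((316.534912109375, 266.3017578125), (22.871427536010742, 66.06746673583984), 2.8624050617218018)
```

View pics/w9.png

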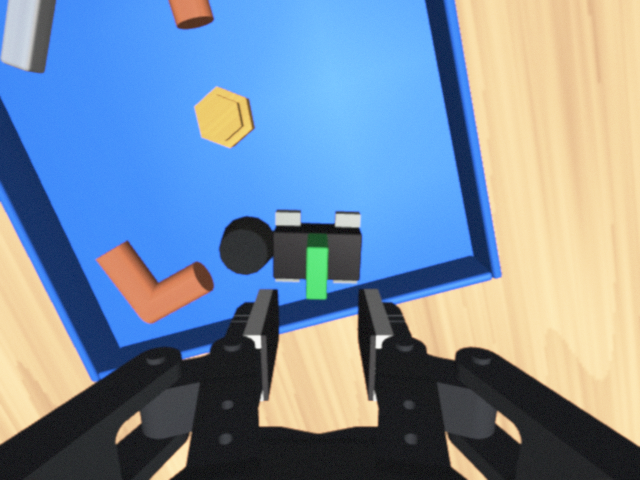

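The fin at (317,270) is centred, turned about 1–2° from the jaws. The stopper at (247,245) lies below fingertip height.

drive_tool(deltas=[[[0.15,0,2],[0,0,1.5]],[[0,0,2],[0,0,0]],[[0,0,1.2],[0,0,0]],[[0,0,0],[0,0,0]],[[0,0,0],[0,0,0]]])

```text
clock: 51.4
position: [516.3, 348.1, 32.9]
ee_rot: [-0.591, 0.807, -0.0, 0.001]
contact_force: [0.5, -0.9, 0.3]
gripper_width: 30.1
grasp_force: 0.0
```

drive_tool(deltas=[[[0,0,0],[0,0,0]],[[0,0,0],[0,0,0]],[[0,0,0],[0,0,0]],[[0,0,0],[0,0,0]],[[0,0,0],[0,0,0]]], claw=0)

```text
clock: 51.9
position: [516.5, 348.4, 33.4]
ee_rot: [-0.591, 0.807, 0.0, 0.001]
contact_force: [0.3, 0.4, 5.8]
gripper_width: 8.3
grasp_force: 60.3
```

drive_tool(deltas=[[[0,0,-1],[0,0,0]],[[0,0,-2],[0,0,0]],[[0,0,-2.5],[0,0,0]],[[0,0,-2.5],[0,0,0]],[[0,0,-2],[0,0,-8.1]],[[0,0,0],[0,0,-8.1]],[[0,0,0],[0,0,-8.1]],[[0,0,0],[0,0,0]],[[0,0,0],[0,0,0]]])

```text
clock: 52.8
position: [515.3, 347.4, 131.7]
ee_rot: [0.746, -0.666, -0.0, 0.001]
contact_force: [0.4, -0.3, -1.3]
gripper_width: 8.3
grasp_force: 59.3
```

```bash
python3 -c "
from h import *
go([420.4,-210.3,102],186.8)"
```

```text
shift [54.32 15.77  3.02] turn z -0.3 tilt [ 0.07 -0.04  0.  ] j6 -0.74 clock 52.8
```

drive_tool(deltas=[[[3.4,0.99,0],[0,0,-0.3]],[[3.4,0.99,0],[0,0,0]],[[3.4,0.99,0],[0,0,0]],[[3.4,0.99,0],[0,0,0]],[[3.4,0.99,0],[0,0,0]],[[3.4,0.99,0],[0,0,0]],[[3.4,0.99,0],[0,0,0]],[[3.4,0.99,0],[0,0,0]],[[3.4,0.99,0],[0,0,0]],[[3.4,0.99,0],[0,0,0]],[[3.4,0.99,0],[0,0,0]],[[3.4,0.99,0],[0,0,0]]])

```text
clock: 54.0
position: [446.8, -73.0, 132.2]
ee_rot: [0.748, -0.663, -0.0, 0.0]
contact_force: [1.5, -0.4, -0.7]
gripper_width: 8.2
grasp_force: 59.3
```

drive_tool(deltas=[[[3.4,0.99,0],[0,0,0]],[[3.4,0.99,0],[0,0,0]],[[3.4,0.99,0],[0,0,0]],[[3.3,0.95,0],[0,0,0]],[[0,0,1.5],[0,0,0]],[[0,0,1.5],[0,0,0]],[[0,0,0],[0,0,0]],[[0,0,0],[0,0,0]],[[0,0,0],[0,0,0]]])

```text
clock: 54.9
position: [425.7, -210.4, 102.9]
ee_rot: [0.749, -0.663, 0.001, -0.0]
contact_force: [-0.2, -0.2, -1.3]
gripper_width: 8.4
grasp_force: 59.2
```

```bash
python3 -c "
from h import *
go([420.4,-210.3,43.5],186.8)"
```

```text
shift [-0.08  0.53  5.93] turn z 0.2 tilt [-0.07 -0.03  0.  ] j6 0.24 clock 54.9
```

drive_tool(deltas=[[[-0.05,0.5,0],[0,0,0.2]],[[0,0,2],[0,0,0]],[[0,0,2],[0,0,0]],[[0,0,1.5],[0,0,0]],[[0,0,0.3],[0,0,0]],[[0,0,0],[0,0,0]],[[0,0,0.3],[0,0,0]],[[0,0,0],[0,0,0]],[[0,0,0],[0,0,0]],[[0,0,0],[0,0,0]]])

```text
clock: 55.9
position: [420.3, -210.6, 41.5]
ee_rot: [0.748, -0.664, 0.0, -0.0]
contact_force: [-0.3, -0.1, -0.8]
gripper_width: 8.5
grasp_force: 59.3
```

drive_tool(deltas=[[[0,0,0.1],[0,0,0]],[[0,0,0],[0,0,0]]])

```text
clock: 56.1
position: [420.3, -210.6, 40.4]
ee_rot: [0.748, -0.664, 0.0, -0.0]
contact_force: [0.4, 0.1, -0.1]
gripper_width: 8.6
grasp_force: 59.6
```

```bash
python3 -c "
from h import *
go([420.4,-210.3,40.4],186.8)"
```

```text
shift [-0.03 -0.01 -0.  ] turn z 0.0 tilt [-0.04 -0.02  0.  ] j6 0.24 clock 56.1
```

Just touching. Slide in.

drive_tool(deltas=[[[0,-0.8,0.05],[0,0,0]],[[0,-0.8,0],[0,0,0]],[[0,-0.8,0],[0,0,0]],[[0,-0.8,0],[0,0,0]],[[0,-0.8,0],[0,0,0]],[[0,-0.8,0],[0,0,0]],[[0,-0.8,0],[0,0,0]],[[0,0,0],[0,0,0]]])

```text
clock: 56.9
position: [477.9, -204.6, 40.4]
ee_rot: [0.748, -0.663, 0.002, -0.001]
contact_force: [1.9, -2.5, 4.1]
gripper_width: 8.8
grasp_force: 60.1
```

```bash
python3 -c "
from h import *
go([509.7,-200,40.4],186.8)"
```

```text
shift [-0.07 -3.21  0.01] turn z 0.1 tilt [-0.18 -0.1   0.  ] j6 0.21 clock 56.9
```

drive_tool(deltas=[[[0.05,-0.6,0],[0,0,0]],[[0,-0.6,0],[0,0,0]],[[0,-0.5,0],[0,0,0]],[[0,-0.4,0],[0,0,0]],[[0,-0.4,0],[0,0,0]],[[0,-0.4,0],[0,0,0]],[[0,-0.2,0],[0,0,0]],[[0,0,0],[0,0,0]]])

```text
clock: 57.7
position: [508.2, -201.1, 40.4]
ee_rot: [0.748, -0.664, 0.002, -0.001]
contact_force: [1.9, -2.4, 4.8]
gripper_width: 8.6
grasp_force: 60.2
```

drive_tool(deltas=[[[0,-0.2,0],[0,0,0]],[[0,0,0],[0,0,0]]])

```text
clock: 57.9
position: [508.8, -200.7, 40.4]
ee_rot: [0.748, -0.664, 0.0, 0.0]
contact_force: [0.4, -3.4, 6.3]
gripper_width: 8.4
grasp_force: 60.5
```

drive_tool(deltas=[[[0,-0.1,0],[0,0,0]],[[0,0,0],[0,0,0]]])

```text
clock: 58.1
position: [509.0, -200.7, 40.4]
ee_rot: [0.748, -0.664, -0.0, 0.001]
contact_force: [-0.5, -3.7, 8.3]
gripper_width: 8.5
grasp_force: 60.6
```

drive_tool(deltas=[[[0,-0.05,0],[0,0,0]],[[0,0,0],[0,0,0]],[[0,0,0],[0,0,0]],[[0,0,0],[0,0,0]],[[0,0,-2],[0,0,0]],[[0,0,-2.5],[0,0,0]],[[0,0,-2.5],[0,0,0]],[[0,0,-2.5],[0,0,0]],[[0,0,-2.5],[0,0,0]],[[0,0,0],[0,0,0]],[[0,0,0],[0,0,0]],[[0,0,0],[0,0,0]]], claw=3)

```text
clock: 59.3
position: [509.1, -200.0, 158.4]
ee_rot: [0.748, -0.664, -0.001, 0.001]
contact_force: [-0.9, -0.2, 0.2]
gripper_width: 30.0
grasp_force: 0.0
```

```bash
python3 -c "
from h import *
go([605,-254.7,155],79.6)
a=.11892;c,s=np.cos(a),np.sin(a)
d=wrist()
for k in blobs(d['img'],'g',60):
  r=cv2.minAreaRect(k); P=ray(d,[r[0]],58)[:,:2]; print(np.round(r[0]),(P-[515.65,-265.38])@np.array([[c,-s],[s,c]]))
"
```

```text
shift [ 6.56 -8.88  0.32] turn z -72.8 tilt [ 0.13  0.06 -0.  ] j6 0.2 clock 59.3
[318. 232.] [[ 1.28803554 62.49792417]]
[167. 181.] [[90.74219777 30.88609724]]
[317. 124.] [[ 1.50253118 -1.14852847]]
[316.  15.] [[  1.95390054 -57.61850602]]
```

drive_tool(deltas=[[[1.64,-2.22,0],[0,0,0]],[[1.64,-2.22,0],[0,0,0]],[[1.64,-2.22,0],[0,0,0]],[[1.64,-2.22,0],[0,0,0]],[[0,0,0],[0,0,-8.1]],[[0,0,0],[0,0,-8.1]],[[0,0,0],[0,0,-8.1]],[[0,0,0],[0,0,-8.1]],[[0,0,0],[0,0,-8.1]],[[0,0,0],[0,0,-8.1]],[[0,0,0],[0,0,-8.1]],[[0,0,0],[0,0,-8.1]]])

```text
clock: 60.55
position: [605.3, -254.7, 157.9]
ee_rot: [0.988, -0.157, -0.001, -0.0]
contact_force: [-0.4, 0.2, -0.2]
gripper_width: 29.9
grasp_force: 0.0
```

drive_tool(deltas=[[[0,0,0],[0,0,-8]],[[0,0,2],[0,0,0]],[[0,0,2],[0,0,0]],[[0,0,0],[0,0,0]],[[0,0,0],[0,0,0]],[[0,0,0],[0,0,0]]])

```text
clock: 61.15
position: [606.5, -255.1, 120.4]
ee_rot: [0.996, -0.09, 0.001, 0.0]
contact_force: [0.2, -1.1, 0.6]
gripper_width: 30.0
grasp_force: 0.0
```

```bash
python3 -c "
from h import *
go([605.2,-255.4,62],79.6)"
```

```text
shift [-0.14  0.05  5.84] turn z 0.0 tilt [ 0.02 -0.07  0.  ] j6 1.54 clock 61.15
```

drive_tool(deltas=[[[-0.1,0,2],[0,0,0]],[[0,0,2],[0,0,0]],[[0,0,1.7],[0,0,0]],[[0,0,0],[0,0,0]],[[0,0,0],[0,0,0]],[[0,0,0],[0,0,0]]])

```text
clock: 61.75
position: [606.1, -255.1, 64.4]
ee_rot: [0.996, -0.09, 0.002, 0.0]
contact_force: [-0.2, -1.0, 0.4]
gripper_width: 30.1
grasp_force: 0.0
```

drive_tool(deltas=[[[0,0,0],[0,0,0]],[[0,0,0],[0,0,0]],[[0,0,0],[0,0,0]],[[0,0,0],[0,0,0]],[[0,0,0],[0,0,0]]], claw=0)

```text
clock: 62.25
position: [605.5, -256.0, 64.3]
ee_rot: [0.996, -0.09, 0.001, 0.001]
contact_force: [-1.9, -5.1, 5.2]
gripper_width: 8.5
grasp_force: 60.5
```

drive_tool(deltas=[[[0,0,0],[0,0,6.8]],[[0,0,0],[0,0,6.8]],[[0,0,0],[0,0,6.8]],[[0,0,0],[0,0,6.8]],[[0,0,0],[0,0,6.8]],[[0,0,0],[0,0,6.8]],[[0,0,0],[0,0,6.8]],[[0,0,0],[0,0,6.8]],[[0,0,0],[0,0,6.8]],[[0,0,0],[0,0,6.8]],[[0,0,0],[0,0,6.5]],[[0,0,0],[0,0,0]]])

```text
clock: 63.45
position: [607.4, -254.6, 64.3]
ee_rot: [0.738, -0.674, 0.002, -0.002]
contact_force: [2.9, 1.0, 5.1]
gripper_width: 8.0
grasp_force: 60.4
```

```bash
python3 -c "
from h import *
go([605.2,-255.4,62],5.1); print(arm.read_state()['wrist_torque'])"
```

```text
shift [0.06 0.22 0.23] turn z 0.1 tilt [-0.33 -0.08  0.  ] j6 0.24 clock 63.45
[ 0.05122946 -0.74705782  0.02227428]
```

Release, rise, and check from above.

drive_tool(deltas=[[[0,0,0],[0,0,0]],[[0,0,0],[0,0,0]],[[0,0,0],[0,0,0]],[[0,0,-2],[0,0,0]],[[0,0,-3],[0,0,0]],[[0,0,-3],[0,0,0]],[[0,0,-3],[0,0,0]],[[0,2,-3],[0,0,0]],[[0,3,-2],[0,0,0]],[[0,3,0],[0,0,0]],[[0,0,0],[0,0,0]],[[0,0,0],[0,0,0]]], claw=3)

```text
clock: 64.65
position: [524.5, -261.9, 222.5]
ee_rot: [0.738, -0.675, -0.0, 0.0]
contact_force: [-0.0, -0.1, -0.1]
gripper_width: 30.1
grasp_force: 0.0
```

```bash
python3 -c "
from h import *
w=wrist()['img'][:,:,::-1]; s=get_image('scene')['img'][:,:,::-1]; t=get_image('top')['img'][:,:,::-1]
b=np.zeros((600,800,3),np.uint8); b[:360,:480]=cv2.resize(w,(480,360))
b[:360,480:]=cv2.resize(s[170:300,200:316],(320,360))
b[360:,:]=cv2.resize(t[160:330,140:480],(800,400))[80:320]
cv2.imwrite('pics/fin.png',b)"
```

```text
(no output)
```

View pics/fin.png

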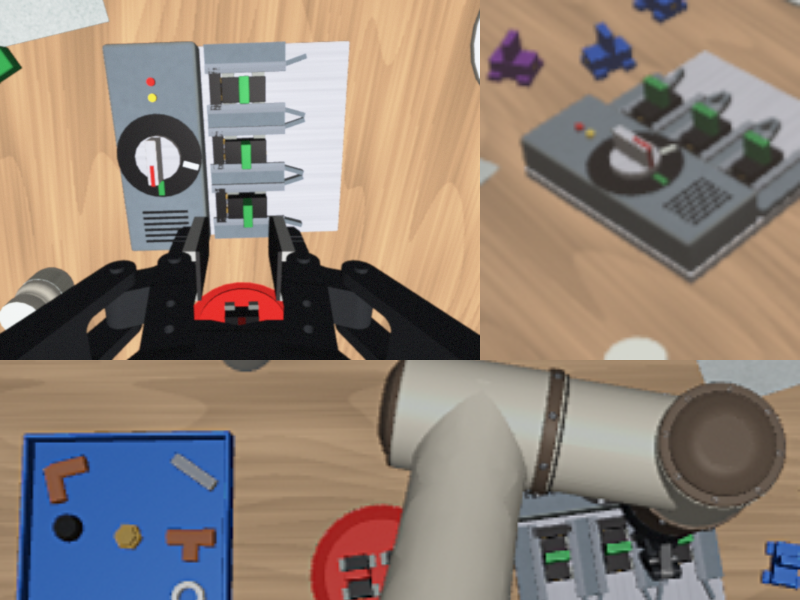

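All three green cartridges are home, the crate is undisturbed, the spents stand on the plate and the pointer is at the green line. I'll check the knob angle numerically before handing in.

```bash
python3 -c "
from h import *
d=wrist(); a=.11892;c,s=np.cos(a),np.sin(a)
tod=lambda P:(P[:,:2]-[515.65,-265.38])@np.array([[c,-s],[s,c]])
for k in blobs(d['img'],'r',20):
  r=cv2.minAreaRect(k); 
  if r[0][0]>260: continue
  p=tod(ray(d,cv2.boxPoints(r),80)); l=max((p[1]-p[0],p[2]-p[1]),key=np.linalg.norm); print(np.round(r[0]),r[1],p.mean(0),np.degrees(np.arctan2(l[1],-l[0]))%180)
h=cv2.cvtColor(d['img'],cv2.COLOR_RGB2HSV); m=cv2.inRange(h,(50,90,60),(85,255,255)); m[:, :190]=0; m[:,240:]=0
y,x=np.nonzero(m); print(x.mean(),y.mean(),tod(ray(d,[(x.mean(),y.mean())],50)))
"
```

```text
[205. 235.] (27.247018814086914, 5.050094127655029) [92.38700963 11.24032995] 92.78783497956717
[202. 108.] (9.0, 10.0) [ 84.83007786 -76.31103713] 1.7039114945077918
216.48275862068965 251.89080459770116 [[93.17968124 33.55814173]]
```

```bash
python3 -c "
from bench import arm
print(arm.job_done())"
```

```text
the job is handed in; nothing more can be done
None
```

The job is handed in: the knob went to standby first, both spent cartridges stand on the red plate, all three charged cartridges are home on the rails, and the knob now points to the green line (measured about 93°, target 92°).

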